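# Set up the desk cactus on its mat

## Robot

A 6-joint arm with a two-finger parallel gripper is mounted at the origin on the work surface. World frame = base frame: x ahead of the robot, y to its left, z up, the work surface at z = 0. Lengths are in m, angles in rad, forces in N, time in s.
With the tool pointing down it reaches from about 0.3 to 0.825 m from the base axis. Payload 5.4 kg.
Tool frame: the origin (TCP) lies midway between the tips of the shut fingers; the grasp point (between the pads) lies 19 mm behind it; z points along the fingers, y is the direction in which the jaws open and shut (so a half turn about z gives the same grasp; the last joint's range is limited). The gripper opens to 92 mm and grips with 3 to 60 N. Pads are 20 mm wide; open, the fingers measure 128 mm over their backs; the gripper's body (75 mm by 189 mm) begins 69 mm behind the grasp point.
Start: joints at [1.083, 0.158, 1.597, -0, 1.386, -0.21], TCP at [0.158, 0.553, 0.215] pointing down, gripper open.
Joint ranges: [-2.91, 2.91], [-0.94, 2.29], [0.18, 2.7], [-1.29, 4.43], [0.17, 2.64], [-3, 3]. Speed limits (rad/s): [2.57, 2.57, 3.14, 3.14, 3.14, 3.14].

## Interface

Orientations are given as a unit quaternion [x, y, z, w].
In Python, from plant import bot gives the robot as it stands.
- The arm moves only by the shell command python3 -m creep 'ROWS'. ROWS is JSON, one flat list of numbers, 5 for each row, row after row: the finger opening in cm, from 0 to 9.19, then the shift along the tool's x, y, z in cm, then the turn about the tool's z in rad. In form: [fingers, dx, dy, dz, roll, fingers, dx, dy, dz, roll, ...]. A call has 1 to 10 rows; each row shifts and turns the pose as measured when the row begins, along the tool's axes as they then stand; what a row does not reach is not made up. A row lasts 1/12 s, in which the tool goes at most 41.7 mm and 7.16 degrees, less where a joint would pass 70% of its speed; a pose out of reach is approached as far as the arm can. A call with a gripper value outside its range is refused whole. The fingers move at their own pace and stop on an object; the grip force is fixed at half the most. Time passes only in rows, so rows that do not move let the fingers close. It gives the time, the measured TCP pose, the force and the opening at its end, in the units of the state.
- bot.sense(): the state, without advancing time (a new reading comes with each control period).
- bot.read_camera(name): name is "side" or "top"; returns a dict with "pixels" (420x560x3 uint8, red, green, blue), "mtx" (3x3 intrinsics, pixels), "k1" (the pictures are not rectified: a ray, as slopes to the right and down, at radius r is drawn at 1 + k1 r^2 times it, then the intrinsics apply), "R" (3x3) and "t" (3): a world point X has camera coordinates R X + t. Camera axes: x right, y down, z forward; pixel columns grow to the right and rows downward; lengths in m; the calibration is good to about 2 mm. A picture is of the moment at which its call begins. There is no depth.
- bot.finish_job(): hands the job in, once; it reports no verdict.
The state is a dict: "time_s": time; "joints": joint angles; "qvel": joint speeds; "tau": joint torques, N m; "tcp_pos": TCP position; "ee_rot": TCP orientation; "force": force on the tool from outside, world axes, zero at the start; "moment": the same for the moment, N m; "grip_width": finger opening in m.
Only numpy, scipy, OpenCV 4.12 (cv2) and the standard library are available. Lean on these libraries where they do the work, as an engineer would, in place of code of your own. Each camera call takes 0.05 s, during which the arm holds its last target. There are 200 camera calls.

## Task

Set up the little cactus on the round cork mat, building from the bottom up, one piece at a time and each centred on the one below: first the square wooden stand on the mat, then the clay saucer upright on the stand, then the white planter in the saucer, and last the cactus in its black pot inside the planter. Set every piece down gently, without dropping it, and let go of it before fetching the next. Do not push the mug or the jar out of their places.

Things in the scene. Friction and masses are not known exactly. Their poses are not given: they have to be found in the camera images.
- mat: Round cork mat fixed to the desk, 110 mm across, 4 mm thick, where the whole stack goes. Origin at the centre of its underside, z up, on the desk at z = 0.
- stand: Loose low square plant stand of brown wood, upright: a 64 x 64 mm top, 12 mm thick, on four short legs 12 mm square whose outer faces lie 1 mm inside the top's edges; 36 mm high in all. About 70 g. Origin at the centre of its underside (between the feet), z up, x and y along the sides of the square.
- saucer: Loose round clay saucer, upright and open to above: 66 mm across outside (58 mm at the very bottom, full width from 4 mm up), 14 mm high, wall 4 mm thick, inner floor 5 mm above its underside, mouth 58 mm across. About 80 g. Origin at the centre of its underside, z up.
- planter: Loose round white ceramic planter, empty, upright: 50 mm high, 56 mm across outside from 18 mm up to the rim, narrowing below that to 44 mm at the foot; wall 3.5 mm, mouth 49 mm across, inner floor 5 mm above its underside and about 39 mm across. About 150 g. Origin at the centre of its underside, z up.
- cactus: Loose black plastic plant pot with a small rigid round green cactus in it, upright: pot 66 mm high, 30 mm across at the foot, 35 mm at 50 mm height, then a straight rim band 40 mm across from 51 to 66 mm height, where it is gripped. The cactus, 31 mm across at most, rises from the pot to 94 mm in all. About 110 g. Origin at the centre of the pot's underside, z up.
- mug: Loose dull-red mug, 76 mm across, 85 mm high, with a handle on its own +y side. Bystander, not to be moved. Origin at the centre of its underside, z up.
- jar: Loose closed amber glass jar with a steel cap, 52 mm across, 70 mm high. Bystander, not to be moved. Origin at the centre of its underside, z up.
- coaster: Square dark slate coaster fixed to the desk, 95 x 95 mm, 6 mm thick; not a target. Origin at the centre of its underside, z up.

How it is judged:
On the way, in this order (a step that is already met when the one before it is completed fails the run):
1. the stand stands on the mat, let go (horizontal distance between stand and mat below 0.015 m and z of stand in the frame of mat between 0.001 and 0.007 m and angle between stand's own z axis and vertical below 0.1 rad and contact force between the fingers and stand below 0.1 N and linear speed of stand below 0.03 m/s), for 0.2 s.
2. the saucer lies on the stand, let go (horizontal distance between stand and mat below 0.015 m and z of stand in the frame of mat between 0.001 and 0.007 m and angle between each of stand, saucer's own z axis and vertical below 0.1 rad and horizontal distance between saucer and stand below 0.012 m and z of saucer in the frame of stand between 0.033 and 0.039 m and contact force between the fingers and saucer below 0.1 N and linear speed of saucer below 0.03 m/s), for 0.2 s.
3. the planter stands in the saucer, let go (horizontal distance between stand and mat below 0.015 m and z of stand in the frame of mat between 0.001 and 0.007 m and angle between each of stand, saucer, planter's own z axis and vertical below 0.1 rad and horizontal distance between saucer and stand below 0.012 m and z of saucer in the frame of stand between 0.033 and 0.039 m and horizontal distance between planter and saucer below 0.01 m and z of planter in the frame of saucer between 0.002 and 0.008 m and contact force between the fingers and planter below 0.1 N and linear speed of planter below 0.03 m/s), for 0.2 s.
4. the potted cactus stands in the planter, let go (horizontal distance between stand and mat below 0.015 m and z of stand in the frame of mat between 0.001 and 0.007 m and angle between each of stand, saucer, planter, cactus's own z axis and vertical below 0.1 rad and horizontal distance between saucer and stand below 0.012 m and z of saucer in the frame of stand between 0.033 and 0.039 m and horizontal distance between planter and saucer below 0.01 m and z of planter in the frame of saucer between 0.002 and 0.008 m and horizontal distance between cactus and planter below 0.01 m and z of cactus in the frame of planter between 0.002 and 0.008 m and contact force between the fingers and cactus below 0.1 N and linear speed of cactus below 0.03 m/s), for 0.2 s.
At the end, for the whole second after the job is handed in: Stand on the mat within 15 mm of its centre, saucer on the stand within 12 mm, planter on the saucer's floor within 10 mm, cactus pot on the planter's floor within 10 mm; heights right to 3 mm, all upright within 0.1 rad, let go and at rest (horizontal distance between stand and mat below 0.015 m and z of stand in the frame of mat between 0.001 and 0.007 m and angle between each of stand, saucer, planter, cactus's own z axis and vertical below 0.1 rad and horizontal distance between saucer and stand below 0.012 m and z of saucer in the frame of stand between 0.033 and 0.039 m and horizontal distance between planter and saucer below 0.01 m and z of planter in the frame of saucer between 0.002 and 0.008 m and horizontal distance between cactus and planter below 0.01 m and z of cactus in the frame of planter between 0.002 and 0.008 m and linear speed of each of stand, saucer, planter, cactus below 0.02 m/s and angular speed of each of stand, saucer, planter, cactus below 0.2 rad/s); the robot touches nothing.
It fails at once if the mug is shifted by more than 25 mm (distance of mug from where it was at the start of the episode above 0.025 m).
It fails at once if the jar is shifted by more than 25 mm (distance of jar from where it was at the start of the episode above 0.025 m).
It fails at once if a piece is dropped from more than about 25 mm (it moves faster than 0.7 m/s out of the fingers) ((linear speed of stand above 0.7 m/s and contact force between the fingers and stand below 0.1 N) or (linear speed of saucer above 0.7 m/s and contact force between the fingers and saucer below 0.1 N) or (linear speed of planter above 0.7 m/s and contact force between the fingers and planter below 0.1 N) or (linear speed of cactus above 0.7 m/s and contact force between the fingers and cactus below 0.1 N)).
It also fails if it takes over 120 s, if anything falls off the work surface, if the arm or the gripper's body presses on something with over 40 N, if the wrist force passes 120 N, or if a joint passes its speed limit or range.

## Working session

There is one attempt and no reset: what is moved stays moved. The work goes in short steps, Python scripts to look and compute and a shell command to move; the robot and the scene stay as the last step left them, time stands still between calls to the robot, and variables do not carry over. Pictures are saved under pics/ and viewed, about 12 in all and at most 16, crops included, and the job is handed in when it is done.

```bash
ls; mkdir -p pics; python3 - <<'E'
from plant import bot
import cv2
print(bot.sense())
for n in("top","side"):
    c=bot.read_camera(n); cv2.imwrite(f"pics/{n}0.png",c["pixels"][...,::-1]); print(n,c["mtx"],c["k1"],c["R"],c["t"])
E
```

```text
pics
{'time_s': 0.0, 'joints': array([ 1.08290156e+00,  1.59058344e-01,  1.59821088e+00,  2.29644351e-05,
        1.38618824e+00, -2.10106439e-01]), 'qvel': array([-0.00081212,  0.00205738,  0.00097235, -0.00124708, -0.00166998,
        0.00107761]), 'tau': array([-1.29004409e-03, -3.85582030e+01, -3.22102189e+01,  6.98539498e-02,
        3.78685584e-02, -1.20664345e-04]), 'tcp_pos': array([0.1574035 , 0.55239599, 0.21362439]), 'ee_rot': array([ 1.38450050e-01,  9.90368979e-01, -8.72332406e-04, -3.29447688e-04]), 'force': array([ 0.64399894,  0.39934137, -0.0100619 ]), 'moment': array([-0.01898973, -0.019215  , -0.00036963]), 'grip_width': 0.09191023213887864}
top [[397.24329325   0.         281.76994483]
 [  0.         397.24329325 207.10826471]
 [  0.           0.           1.        ]] -0.08879019613387296 [[ 0.01079546 -0.99968233  0.02277495]
 [-0.98918228 -0.01400875 -0.14602113]
 [ 0.14629379 -0.02095221 -0.98901928]] [-0.00857139  0.53889615  0.98450161]
side [[491.43579637   0.         275.01544117]
 [  0.         491.43579637 209.5794641 ]
 [  0.           0.           1.        ]] -0.00655769720510733 [[ 0.80084585 -0.59885893 -0.00372845]
 [-0.31976358 -0.42233484 -0.84816539]
 [ 0.50635677  0.68044196 -0.52971839]] [-0.42544251  0.2080559   1.12880596]
```

View pics/top0.png

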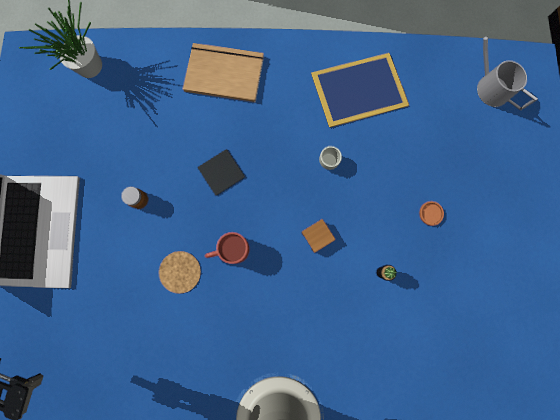

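View pics/side0.png

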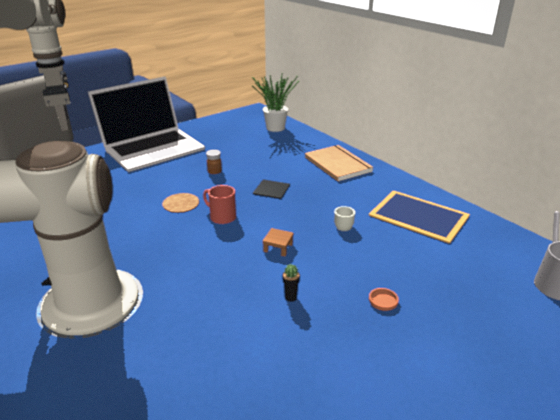

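Top view: mat (180,272), mug (232,248), jar (133,197), stand (319,236), planter (330,157), saucer (432,213), cactus (388,272), coaster (222,172). The side view shows the same things standing upright.

```bash
cat > h.py <<'E'
from plant import bot
import cv2, numpy as np
def ray(c,uv):
    p=cv2.undistortPoints(np.float64(uv).reshape(-1,1,2),c["mtx"],np.array([c["k1"],0,0,0,0.]))[:,0]
    d=np.c_[p,np.ones(len(p))]@c["R"]; return -c["R"].T@c["t"], d
def onz(c,uv,z):
    o,d=ray(c,uv); return (o+d*((z-o[2])/d[:,2:]))[:,:2]
def proj(c,X):
    return cv2.projectPoints(np.float64(X).reshape(-1,1,3),cv2.Rodrigues(c["R"])[0],c["t"],c["mtx"],np.array([c["k1"],0,0,0,0.]))[0][:,0]
def notblue(c,uv,r):
    """contour of the non-cloth blob nearest uv"""
    im=c["pixels"].astype(int); m=((im[...,2]<im[...,0]*1.25+8)&(im.sum(2)>0)).astype(np.uint8)
    w=np.zeros_like(m); cv2.circle(w,tuple(int(x) for x in uv),r,1,-1); m&=w
    cs,_=cv2.findContours(m,cv2.RETR_EXTERNAL,cv2.CHAIN_APPROX_NONE)
    return max(cs,key=cv2.contourArea)[:,0]
E
python3 - <<'E'
from h import *
T=bot.read_camera("top");S=bot.read_camera("side")
seeds=dict(mat=((180,272),(181,203),.004,26),stand=((319,236),(278,241),.036,22),saucer=((432,213),(384,300),.014,20),planter=((330,157),(344,219),.05,16),cactus=((388,272),(291,283),.066,16))
for n,(a,b,z,r) in seeds.items():
    for nm,c,s in(("top",T,a),("side",S,b)):
        k=notblue(c,s,r+4)
        w=onz(c,k,z); (cx,cy),sz,an=cv2.minAreaRect(np.float32(w*1000))
        print(n,nm,len(k),"rect mm",np.round([cx,cy],1),np.round(sz,1),round(an,1),"bbox",cv2.boundingRect(k))
ims=[]
for c,uv in[(T,seeds[k][0]) for k in seeds]+[(T,(232,248))]+[(S,seeds[k][1]) for k in list(seeds)[1:]]+[(S,(218,200))]:
    u,v=uv; p=c["pixels"][v-26:v+26,u-26:u+26]
    ims.append(cv2.resize(p,(156,156),interpolation=cv2.INTER_NEAREST))
ims.append(ims[0])
cv2.imwrite("pics/crops.png",np.vstack([np.hstack(ims[:4]),np.hstack(ims[4:8]),np.hstack(ims[8:12])])[...,::-1])
E
```

```text
mat top 117 rect mm [370.  263.6] [108.5 107.8] 46.8 bbox (159, 251, 42, 43)
mat side 83 rect mm [366.7 259.9] [111.3 111. ] 52.9 bbox (162, 193, 37, 20)
stand top 82 rect mm [468.1 -96. ] [65.3 65.8] 32.2 bbox (302, 219, 33, 34)
stand side 103 rect mm [ 452.7 -114.5] [108.1  77.1] 33.6 bbox (263, 228, 31, 29)
saucer top 68 rect mm [ 532.6 -406.4] [66.4 66.2] 44.8 bbox (419, 201, 25, 25)
saucer side 76 rect mm [ 529.  -412.3] [72.6 67.3] 52.9 bbox (369, 288, 30, 23)
planter top 63 rect mm [ 671.  -126.6] [55. 62.] 63.7 bbox (319, 146, 23, 24)
planter side 69 rect mm [ 650.2 -151.6] [121.7  54.7] 45.5 bbox (334, 206, 21, 25)
cactus top 47 rect mm [ 375.6 -263.7] [34.6 48.3] 0.1 bbox (377, 265, 20, 15)
cactus side 82 rect mm [ 361.5 -286.7] [121.1  35.9] 52.4 bbox (283, 264, 17, 37)
```

View pics/crops.png

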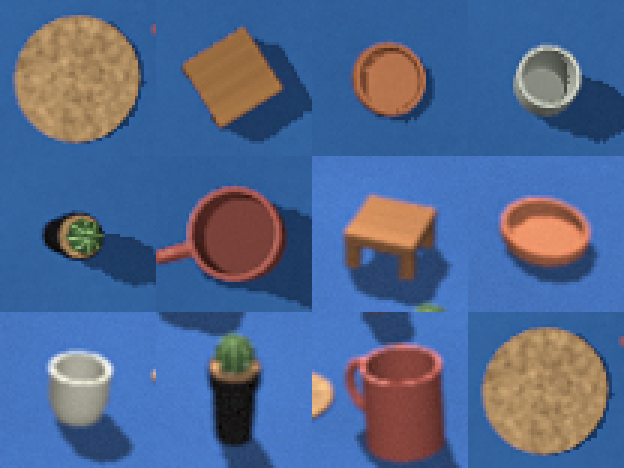

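The crops confirm the blobs: the stand is a clean 65 mm square at about 32°, the saucer 66 mm, and the mat 108 mm. Next I measure the rims of the planter and cactus, then go above the stand.

```bash
cat >> h.py <<'E'
def go(x,y,z=None,phi=None):
    """print move to world target in tool axes (cm), roll in rad"""
    from scipy.spatial.transform import Rotation as Ro
    s=bot.sense(); M=Ro.from_quat(s["ee_rot"]).as_matrix(); p=s["tcp_pos"]
    d=M.T@(np.array([x,y,p[2] if z is None else z])-p)*100
    f=np.degrees(np.arctan2(M[1,1],M[0,1])); rl=0 if phi is None else np.radians((f-phi+90)%180-90)
    print("tcp",np.round(p,4),"phi",round(f,1),"tilt",np.round(M[:2,2],3),"shift cm",np.round(d,2),"n",round(np.linalg.norm(d)/4.1,1),"roll",round(rl,3),"F",np.round(s["force"],1),"w",round(s["grip_width"],4),"t",round(s["time_s"],2))
E
python3 - <<'E'
from h import *
T=bot.read_camera("top");S=bot.read_camera("side")
print("planter",onz(T,[(330.7,156.5)],.05),onz(S,[(344.3,212.3)],.05))
print("cactus",onz(T,[(389,273)],.066),onz(S,[(291,275.7)],.066), "cactus tops", onz(S,[(291,264.5)],.094))
print("mug",onz(T,[(232,248)],.085),"handle",onz(T,[(206,256)],.05),"jar",onz(T,[(132.,197)],.07))
go(.468,-.096,.20,32)
E
```

```text
planter [[ 0.67305362 -0.12819928]] [[ 0.67006074 -0.13282034]]
cactus [[ 0.37312172 -0.26994081]] [[ 0.3728127  -0.27189824]] cactus tops [[ 0.37542456 -0.26798826]]
mug [[0.43032978 0.11872066]] handle [[0.41085473 0.18700739]] jar [[0.55488586 0.376755  ]]
tcp [0.1576 0.5527 0.2142] phi 74.1 tilt [-0.    -0.001] shift cm [-47.64 -53.87   1.45] n 17.5 roll 0.735 F [-0.6 -0.   0.2] w 0.0918 t 0.3
```

```bash
python3 -m creep '[9.19,-2.65,-3,0,0,9.19,-2.65,-3,0,0,9.19,-2.65,-3,0,0,9.19,-2.65,-3,0,0,9.19,-2.65,-3,0,0,9.19,-2.65,-3,0,0,9.19,-2.65,-3,0,0,9.19,-2.65,-3,0,0,9.19,-2.65,-3,0,0,9.19,-2.65,-3,0,0]'
python3 -m creep '[9.19,-2.65,-3,0,0,9.19,-2.65,-3,0,0,9.19,-2.65,-3,0,0,9.19,-2.65,-3,0,0,9.19,-2.65,-3,0,0,9.19,-2.65,-3,0,0,9.19,-2.65,-3,0,0,9.19,-2.65,-3,0,0]'
python3 -m creep '[9.19,0,0,0,0.122,9.19,0,0,0,0.122,9.19,0,0,0,0.122,9.19,0,0,0,0.122,9.19,0,0,0,0.122,9.19,0,0,0,0.122]'
python3 -c "
from h import *
go(.468,-.096,.10,32)"
```

```text
time_s: 1.13
tcp_pos: [0.3334, 0.183, 0.212]
ee_rot: [0.131, 0.991, 0.0, 0.001]
force: [1.5, -0.3, -0.3]
grip_width: 0.0919
time_s: 1.8
tcp_pos: [0.478, -0.1178, 0.2145]
ee_rot: [0.133, 0.991, 0.001, 0.005]
force: [0.9, 1.0, 0.4]
grip_width: 0.0919
time_s: 2.3
tcp_pos: [0.4801, -0.128, 0.2132]
ee_rot: [0.488, 0.873, 0.002, 0.004]
force: [-0.6, 0.6, 0.1]
grip_width: 0.0917
tcp [ 0.4801 -0.128   0.2132] phi 31.6 tilt [ 0.009 -0.001] shift cm [ 3.42  0.57 11.3 ] n 2.9 roll -0.007 F [-0.6  0.6  0.1] w 0.0917 t 2.3
```

```bash
python3 -m creep '[9.19,1.7,0.3,2,0,9.19,1.7,0.3,3,0,9.19,0,0,3,0,9.19,0,0,2,0,9.19,0,0,0,0,9.19,0,0,0,0]'
python3 -c "
from h import *
go(.468,-.096,.014,32)
S=bot.read_camera('side');cv2.imwrite('pics/s1.png',cv2.resize(S['pixels'][130:290,180:380],(800,640))[:600,:,::-1])"
```

```text
time_s: 2.8
tcp_pos: [0.4697, -0.096, 0.112]
ee_rot: [0.491, 0.871, 0.002, 0.007]
force: [0.8, 0.3, 0.0]
grip_width: 0.0918
tcp [ 0.4697 -0.096   0.112 ] phi 31.2 tilt [ 0.014 -0.004] shift cm [ 0.2  -0.24  9.79] n 2.4 roll -0.014 F [0.8 0.3 0. ] w 0.0918 t 2.8
```

View pics/s1.png

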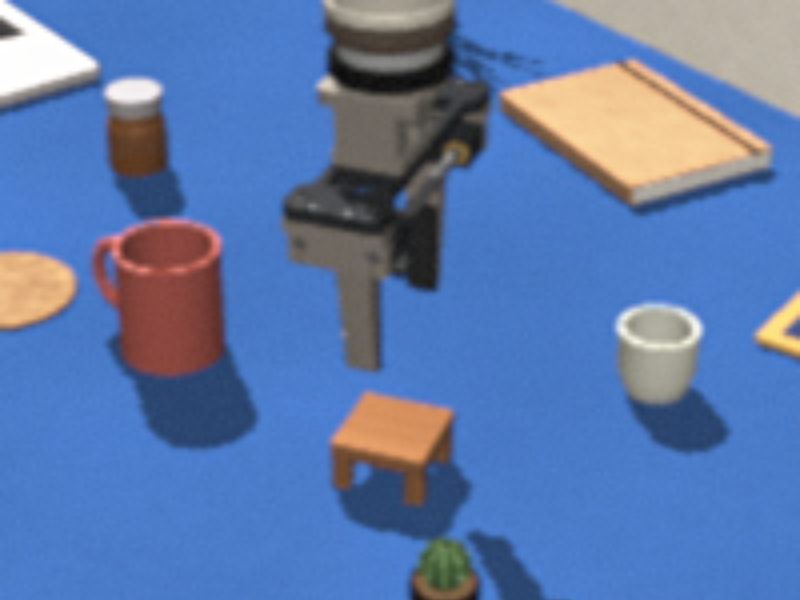

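Gripper hovers over the stand (stand top at about (392,430) in the crop), with the fingers either side. I'm descending.

```bash
python3 -m creep '[9.19,0.1,-0.1,2.5,0,9.19,0.1,-0.1,2.5,0,9.19,0,0,2.5,-0.014,9.19,0,0,2,0,9.19,0,0,0,0]'
python3 -c "
from h import *
go(.468,-.096,.013,32)"
```

```text
time_s: 3.27
tcp_pos: [0.4779, -0.1011, 0.0248]
ee_rot: [0.485, 0.874, 0.002, 0.018]
force: [-0.8, 0.2, -0.4]
grip_width: 0.0922
tcp [ 0.4779 -0.1011  0.0248] phi 32.0 tilt [ 0.033 -0.013] shift cm [ 0.99 -0.59  1.14] n 0.4 roll -0.0 F [-0.8  0.2 -0.4] w 0.0922 t 3.27
```

```bash
python3 -m creep '[9.19,0,0,-3,0,9.19,0,0,-3,0,9.19,0,0,0,0]'
python3 -c "
from h import *
go(.468,-.096,.013,32)"
python3 -m creep '[9.19,0.2,-0.2,1,0,9.19,0.2,-0.2,1,0,9.19,0.2,-0.2,1,0,9.19,0,0,1,0,9.19,0,0,1,0,9.19,0,0,1,0]'
python3 -c "
from h import *
go(.468,-.096,.013,32)"
```

```text
time_s: 3.52
tcp_pos: [0.4768, -0.1012, 0.09]
ee_rot: [0.485, 0.874, 0.002, 0.017]
force: [-0.3, -0.4, 0.2]
grip_width: 0.092
tcp [ 0.4768 -0.1012  0.09  ] phi 31.9 tilt [ 0.032 -0.013] shift cm [ 1.12 -0.63  7.66] n 1.9 roll -0.001 F [-0.3 -0.4  0.2] w 0.092 t 3.52
time_s: 4.02
tcp_pos: [0.4737, -0.1021, 0.0299]
ee_rot: [0.485, 0.874, 0.002, 0.023]
force: [0.9, -0.4, -0.3]
grip_width: 0.0919
tcp [ 0.4737 -0.1021  0.0299] phi 31.9 tilt [ 0.042 -0.018] shift cm [ 0.88 -0.2   1.65] n 0.5 roll -0.001 F [ 0.9 -0.4 -0.3] w 0.0919 t 4.02
```

```bash
q(){ python3 -c "
from h import *
go(.468,-.096,.013,32)"; }
python3 -m creep '[9.19,0,0,-1,0,9.19,0,0,-1,0,9.19,0,0,-1,0,9.19,0,0,-1,0,9.19,0,0,-1,0,9.19,0,0,-1,0,9.19,0,0,-1,0,9.19,0,0,-1,0]' >/dev/null; q
python3 -m creep '[9.19,0,0,0,0,9.19,0,0,0,0,9.19,0,0,0,0,9.19,0,0,0,0]' >/dev/null; q
python3 -m creep '[9.19,1,0,0,0,9.19,1,0,0,0,9.19,1,0,0,0,9.19,1,0,0,0,9.19,1,0,0,0]' >/dev/null; q
python3 -m creep '[9.19,-1,0,0,0,9.19,-1,0,0,0,9.19,-1,0,0,0,9.19,-1,0,0,0,9.19,-1,0,0,0]' >/dev/null; q
python3 -m creep '[9.19,0,0,-4,0,9.19,0,0,-4,0,9.19,0,0,0,0]' >/dev/null; q
python3 -m creep '[9.19,0,0,0.4,0,9.19,0,0,0.4,0,9.19,0,0,0.4,0,9.19,0,0,0.4,0,9.19,0,0,0.4,0,9.19,0,0,0.4,0,9.19,0,0,0.4,0,9.19,0,0,0.4,0,9.19,0,0,0.4,0,9.19,0,0,0.4,0]' >/dev/null; q
```

```text
tcp [ 0.4676 -0.0993  0.1135] phi 31.9 tilt [ 0.035 -0.014] shift cm [ 5.700e-01 -1.000e-02  1.004e+01] n 2.5 roll -0.001 F [1.3 0.6 0.4] w 0.0922 t 4.68
tcp [ 0.4699 -0.1004  0.1179] phi 31.9 tilt [ 0.041 -0.018] shift cm [ 0.86 -0.19 10.46] n 2.6 roll -0.001 F [-0.1  0.2 -0.8] w 0.0919 t 5.02
tcp [ 0.4396 -0.0542  0.1134] phi 31.8 tilt [ 0.036 -0.015] shift cm [-4.72 -0.02 10.2 ] n 2.7 roll -0.003 F [-0.4 -0.1 -0.2] w 0.0918 t 5.43
tcp [ 0.4657 -0.0961  0.1143] phi 32.1 tilt [ 0.035 -0.015] shift cm [ 0.2  -0.02 10.13] n 2.5 roll 0.002 F [-0.6  0.4 -0.4] w 0.0923 t 5.85
tcp [ 0.4636 -0.0995  0.1944] phi 31.8 tilt [ 0.029 -0.012] shift cm [ 0.54  0.23 18.14] n 4.4 roll -0.003 F [1.1 0.7 0.4] w 0.0919 t 6.1
tcp [ 0.4641 -0.102   0.1461] phi 31.7 tilt [ 0.023 -0.01 ] shift cm [ 0.58  0.45 13.31] n 3.3 roll -0.006 F [-0.1  0.1  0.6] w 0.0918 t 6.93
```

```bash
q(){ python3 -c "
from h import *
go(.468,-.096,.013,32)"; }
python3 -m creep '[9.19,0.1,0.1,0.7,0,9.19,0.1,0.1,0.7,0,9.19,0.1,0.1,0.7,0,9.19,0.1,0,0.7,0,9.19,0.1,0,0.7,0,9.19,0,0,0.7,0,9.19,0,0,0.7,0,9.19,0,0,0.7,0,9.19,0,0,0.7,0,9.19,0,0,0.7,0]' >/dev/null; q
python3 -m creep '[9.19,0,0,0.7,0,9.19,0,0,0.7,0,9.19,0,0,0.7,0,9.19,0,0,0.4,0,9.19,0,0,0.4,0,9.19,0,0,0.4,0,9.19,0,0,0,0,9.19,0,0,0,0]' >/dev/null; q
```

```text
tcp [ 0.466  -0.0961  0.0689] phi 31.7 tilt [ 0.024 -0.01 ] shift cm [0.02 0.09 5.59] n 1.4 roll -0.005 F [-0.5  0.4 -0.7] w 0.0918 t 7.77
tcp [ 0.4659 -0.0962  0.0304] phi 31.7 tilt [ 0.022 -0.009] shift cm [-0.06  0.16  1.74] n 0.4 roll -0.006 F [-0.7 -0.5  0.1] w 0.0921 t 8.43
```

Slow rows keep the tilt constant (0.024 rad, acceptable), so all descents will be slow. Finishing this one and gripping.

```bash
q(){ python3 -c "
from h import *
go(.369,.263,.20,32)"; }
python3 -m creep '[9.19,0,0.1,0.6,0,9.19,0,0,0.6,0,9.19,0,0,0.4,0,9.19,0,0,0,0,6,0,0,0,0,6,0,0,0,0,5.5,0,0,0,0,5.5,0,0,0,0,5.5,0,0,0,0,5.5,0,0,0,0]'; q
python3 -m creep '[5.5,0,0,0,0,5.5,0,0,0,0,5.5,0,0,-0.5,0,5.5,0,0,-1,0,5.5,0,0,-1,0,5.5,0,0,-1,0,5.5,0,0,-1,0,5.5,0,0,-1,0,5.5,0,0,0,0,5.5,0,0,0,0]'; q
```

```text
time_s: 9.27
tcp_pos: [0.4682, -0.0962, 0.0137]
ee_rot: [0.487, 0.873, 0.001, 0.013]
force: [-0.2, 0.4, 0.5]
grip_width: 0.0633
tcp [ 0.4682 -0.0962  0.0137] phi 31.7 tilt [ 0.024 -0.01 ] shift cm [ 35.38  10.69 -19.22] n 10.2 roll -0.006 F [-0.2  0.4  0.5] w 0.0633 t 9.27
time_s: 10.1
tcp_pos: [0.4677, -0.0959, 0.0767]
ee_rot: [0.487, 0.873, 0.001, 0.015]
force: [-0.5, 0.4, -0.5]
grip_width: 0.0639
tcp [ 0.4677 -0.0959  0.0767] phi 31.7 tilt [ 0.027 -0.012] shift cm [ 35.42  10.66 -13.01] n 9.6 roll -0.005 F [-0.5  0.4 -0.5] w 0.0639 t 10.1
```

```bash
q(){ python3 -c "
from h import *
go(.369,.263,.06,32)"; }
python3 -m creep '[5.5,0,0,-1,0,5.5,0,0,-1.5,0,5.5,0,0,-1.5,0,5.5,0,0,-1.5,0,5.5,0,0,-1.5,0,5.5,0,0,-1,0]'
python3 -m creep '[5.5,1,0.3,0,0,5.5,2,0.6,0,0,5.5,2,0.6,0,0,5.5,2,0.6,0,0,5.5,2,0.6,0,0,5.5,2,0.6,0,0,5.5,2,0.6,0,0,5.5,2,0.6,0,0,5.5,2,0.6,0,0,5.5,2,0.6,0,0]';q
python3 -m creep '[5.5,2,0.6,0,0,5.5,2,0.6,0,0,5.5,2,0.6,0,0,5.5,2,0.6,0,0,5.5,2,0.6,0,0,5.5,2,0.6,0,0,5.5,1,0.6,0,0,5.5,1,0.2,0,0,5.5,0,0,0,0,5.5,0,0,0,0]';q
```

```text
time_s: 10.6
tcp_pos: [0.4621, -0.0934, 0.1583]
ee_rot: [0.487, 0.873, 0.001, 0.01]
force: [-0.4, -0.5, -0.7]
grip_width: 0.0639
time_s: 11.43
tcp_pos: [0.4044, 0.1081, 0.1524]
ee_rot: [0.491, 0.871, 0.0, 0.007]
force: [0.7, 0.5, -1.4]
grip_width: 0.0634
tcp [0.4044 0.1081 0.1524] phi 31.2 tilt [ 0.013 -0.007] shift cm [15.2   4.95  9.09] n 4.5 roll -0.013 F [ 0.7  0.5 -1.4] w 0.0634 t 11.43
time_s: 12.27
tcp_pos: [0.3527, 0.2635, 0.1419]
ee_rot: [0.487, 0.873, -0.005, -0.0]
force: [-1.0, 0.6, -0.5]
grip_width: 0.0637
tcp [0.3527 0.2635 0.1419] phi 31.7 tilt [-0.005 -0.008] shift cm [-0.86  1.43  8.19] n 2.0 roll -0.005 F [-1.   0.6 -0.5] w 0.0637 t 12.27
```

```bash
q(){ python3 -c "
from h import *
go(.369,.263,.0177,32)"; }
python3 -m creep '[5.5,-0.3,0.5,0.8,0,5.5,-0.3,0.5,0.8,0,5.5,-0.2,0.4,0.8,0,5.5,0,0,0.8,0,5.5,0,0,0.8,0,5.5,0,0,0.8,0,5.5,0,0,0.8,0,5.5,0,0,0.8,0,5.5,0,0,0.8,0,5.5,0,0,0.5,0]' >/dev/null
python3 -m creep '[5.5,0,0,0.3,0,5.5,0,0,0,0]'; q
python3 -c "
from h import *
S=bot.read_camera('side');T=bot.read_camera('top')
a=cv2.resize(S['pixels'][130:240,130:270],None,fx=2.8,fy=4);b=cv2.resize(T['pixels'][200:310,120:260],None,fx=2.8,fy=4)
cv2.imwrite('pics/s2.png',np.hstack([a,b])[...,::-1])"
```

```text
time_s: 13.27
tcp_pos: [0.3684, 0.2597, 0.0503]
ee_rot: [0.489, 0.872, -0.007, -0.002]
force: [-0.1, -0.2, -1.1]
grip_width: 0.0633
tcp [0.3684 0.2597 0.0503] phi 31.5 tilt [-0.01  -0.011] shift cm [0.27 0.27 3.25] n 0.8 roll -0.01 F [-0.1 -0.2 -1.1] w 0.0633 t 13.27
```

View pics/s2.png

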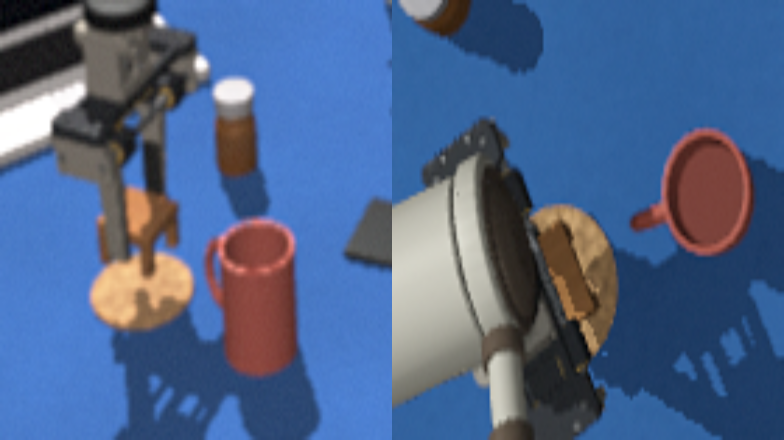

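The stand is held level just above the mat (crop (140,230) above mat (140,288)), and the mug is well clear. Lowering and releasing.

```bash
q(){ python3 -c "
from h import *
go(.369,.263,.0177,32)"; }
python3 -m creep '[5.5,0.15,0.15,0.6,0,5.5,0.1,0.1,0.6,0,5.5,0,0,0.6,0,5.5,0,0,0.6,0,5.5,0,0,0.3,0,5.5,0,0,0.2,0,5.5,0,0,0.1,0,5.5,0,0,0,0]'; q
```

```text
time_s: 14.03
tcp_pos: [0.3709, 0.264, 0.0191]
ee_rot: [0.489, 0.872, -0.006, -0.0]
force: [-0.1, -0.1, -2.0]
grip_width: 0.0635
tcp [0.3709 0.264  0.0191] phi 31.5 tilt [-0.006 -0.009] shift cm [ 0.01 -0.22  0.14] n 0.1 roll -0.009 F [-0.1 -0.1 -2. ] w 0.0635 t 14.03
```

```bash
q(){ python3 -c "
from h import *
go(.369,.263,.16,32)"; }
python3 -m creep '[5.5,0,0,0.1,0,5.5,0,0,0.1,0,5.5,0,0,0,0]'
python3 -m creep '[7,0,0,0,0,9.19,0,0,0,0,9.19,0,0,0,0,9.19,0,0,0,0,9.19,0,0,0,0]';q
python3 -m creep '[9.19,0,0,-0.5,0,9.19,0,0,-1,0,9.19,0,0,-1.5,0,9.19,0,0,-1.5,0,9.19,0,0,-1.5,0,9.19,0,0,-1.5,0,9.19,0,0,-1.5,0,9.19,0,0,-1.5,0,9.19,0,0,-1.5,0,9.19,0,0,-1.5,0]'
python3 -c "
from h import *
go(.5325,-.4065,.16,32)"
```

```text
time_s: 14.28
tcp_pos: [0.3714, 0.2646, 0.0188]
ee_rot: [0.489, 0.872, -0.005, -0.0]
force: [0.1, 0.5, -1.7]
grip_width: 0.0638
time_s: 14.7
tcp_pos: [0.3727, 0.2651, 0.0199]
ee_rot: [0.489, 0.872, -0.004, 0.001]
force: [0.8, 0.1, -0.5]
grip_width: 0.0919
tcp [0.3727 0.2651 0.0199] phi 31.5 tilt [-0.003 -0.007] shift cm [ -0.05  -0.52 -14.01] n 3.4 roll -0.009 F [ 0.8  0.1 -0.5] w 0.0919 t 14.7
time_s: 15.53
tcp_pos: [0.3707, 0.2652, 0.1643]
ee_rot: [0.489, 0.872, -0.006, -0.001]
force: [1.0, -0.2, -0.1]
grip_width: 0.0919
tcp [0.3707 0.2652 0.1643] phi 31.5 tilt [-0.007 -0.009] shift cm [-65.74 -21.25   0.91] n 16.9 roll -0.009 F [ 1.  -0.2 -0.1] w 0.0919 t 15.53
```

```bash

python3 -m creep '[9.19,-2,-0.6,0,0,9.19,-3,-1,0,0,9.19,-3,-1,0,0,9.19,-3,-1,0,0,9.19,-3,-1,0,0,9.19,-3,-1,0,0,9.19,-3,-1,0,0,9.19,-3,-1,0,0,9.19,-3,-1,0,0,9.19,-3,-1,0,0]'
python3 -m creep '[9.19,-3,-1,0,0,9.19,-3,-1,0,0,9.19,-3,-1,0,0,9.19,-3,-1,0,0,9.19,-3,-1,0,0,9.19,-3,-1,0,0,9.19,-3,-1,0,0,9.19,-3,-1,0,0,9.19,-3,-1,0,0,9.19,-3,-1,0,0]'
python3 -m creep '[9.19,-2,-0.7,0,0,9.19,-1,-0.4,0,0,9.19,0,0,0,0,9.19,0,0,0,0]'
python3 -c "
from h import *
go(.5325,-.4065,.06,32)
T=bot.read_camera('top')
k=notblue(T,(180,272),26)
h=T['pixels'][245:300,150:212]; cv2.imwrite('pics/t3.png',cv2.resize(h,None,fx=8,fy=8,interpolation=cv2.INTER_NEAREST)[...,::-1])
print('mat ctr',onz(T,[(180,272)],.004), proj(T,[[.37,.2636,.04]]))
"
```

```text
time_s: 16.37
tcp_pos: [0.4466, -0.0386, 0.1823]
ee_rot: [0.484, 0.875, 0.002, 0.008]
force: [0.8, 0.5, 0.6]
grip_width: 0.0921
time_s: 17.2
tcp_pos: [0.5223, -0.3629, 0.1967]
ee_rot: [0.485, 0.875, 0.002, 0.013]
force: [0.7, 0.2, 0.0]
grip_width: 0.0918
time_s: 17.53
tcp_pos: [0.5284, -0.4025, 0.2002]
ee_rot: [0.487, 0.873, 0.001, 0.015]
force: [0.3, 0.9, 0.1]
grip_width: 0.0922
tcp [ 0.5284 -0.4025  0.2002] phi 31.7 tilt [ 0.026 -0.013] shift cm [-0.21 -0.08 14.03] n 3.4 roll -0.006 F [0.3 0.9 0.1] w 0.0922 t 17.53
mat ctr [[0.36912607 0.2614412 ]] [[175.88652662 271.84929887]]
```

View pics/t3.png

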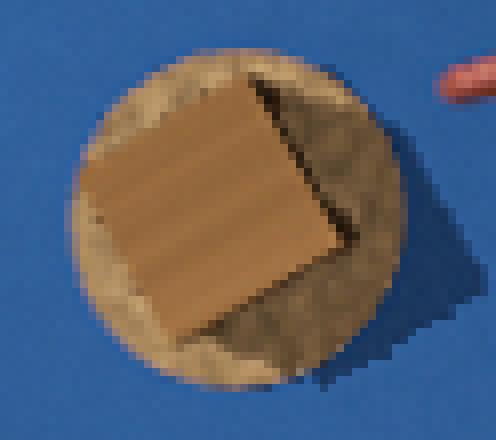

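Stand centre is at about (176.9,270.7), within about 3 mm of the mat's expected centre, so it's good. On to the saucer.

```bash
python3 -m creep '[9.19,0,0,1,0,9.19,0,0,1,0,9.19,0,0,1,0,9.19,0,0,1,0,9.19,0,0,1,0,9.19,0,0,1,0,9.19,0,0,1,0,9.19,0,0,1,0,9.19,0,0,1,0,9.19,0,0,1,0]'
python3 -m creep '[9.19,0,0,0.8,0,9.19,0,0,0.8,0,9.19,0,0,0.8,0,9.19,0,0,0.8,0,9.19,0,0,0.8,0,9.19,0,0,0.5,0,9.19,0,0,0,0]'
python3 -c "
from h import *
go(.5325,-.4065,.003,32)
T=bot.read_camera('top');print('stand',onz(T,[(176.9,270.7)],.04))
S=bot.read_camera('side');cv2.imwrite('pics/s4.png',cv2.resize(S['pixels'][220:340,310:460],None,fx=5,fy=5)[...,::-1])"
```

```text
time_s: 18.42
tcp_pos: [0.5314, -0.3978, 0.0912]
ee_rot: [0.485, 0.874, 0.001, 0.014]
force: [-0.1, 0.5, 0.3]
grip_width: 0.092
time_s: 19.0
tcp_pos: [0.5316, -0.3976, 0.0381]
ee_rot: [0.485, 0.874, 0.002, 0.012]
force: [-0.0, -0.9, 0.2]
grip_width: 0.0922
tcp [ 0.5316 -0.3976  0.0381] phi 31.9 tilt [ 0.023 -0.009] shift cm [-0.74 -0.45  3.52] n 0.9 roll -0.001 F [-0.  -0.9  0.2] w 0.0922 t 19.0
stand [[0.37292283 0.2611448 ]]
```

View pics/s4.png

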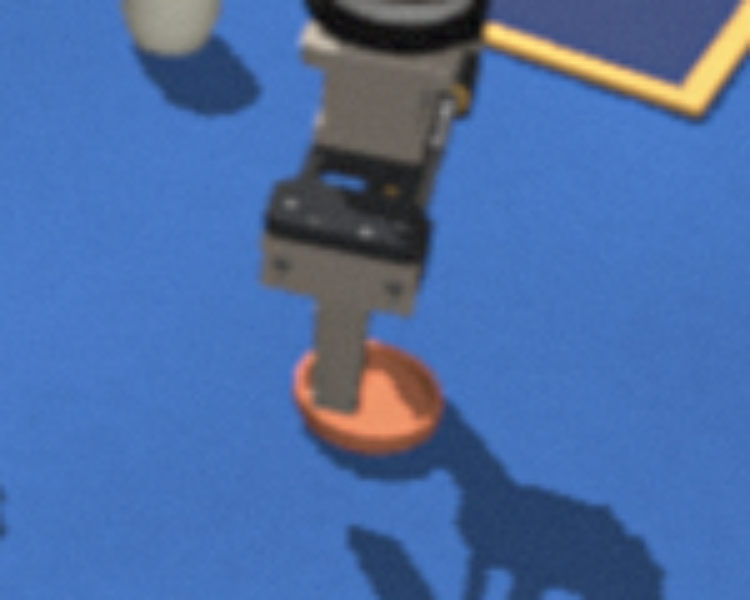

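```bash
python3 -c "
from h import *
S=bot.read_camera('side');T=bot.read_camera('top')
t=bot.sense()['tcp_pos']; y=np.array([.848,.53,0])
for d in(.046,.064): print(proj(S,[t-d*y]),proj(S,[t+d*y]),proj(T,[t-d*y]),proj(T,[t+d*y]))
print(proj(S,[[.5325,-.4065,.014]]), proj(S,[[.529,-.4123,.014]]))
"
```

```text
[[377.34665991 299.00019229]] [[385.15186596 273.73248599]] [[442.11635395 226.48869608]] [[422.93471625 196.86025336]]
[[375.6934411  304.35008524]] [[386.56387057 269.15970903]] [[445.86877003 232.32582966]] [[419.18661824 191.11056921]]
[[382.7304077 296.665147 ]] [[383.58142126 298.69404247]]
```

The finger's projected tip matches the picture (377,302), so the robot and camera agree. Saucer centre is about (0.532,-0.408). Closing in.

```bash
python3 -m creep '[9.19,-0.4,-0.2,0.5,0,9.19,-0.4,-0.2,0.5,0,9.19,-0.1,0,0.5,0,9.19,0,0,0.5,0,9.19,0,0,0.5,0,9.19,0,0,0.4,0,9.19,0,0,0.1,0,9.19,0,0,0,0]'
python3 -c "
from h import *
go(.532,-.408,.005,32)"
```

```text
time_s: 19.87
tcp_pos: [0.5356, -0.4109, 0.0087]
ee_rot: [0.485, 0.874, 0.001, 0.015]
force: [0.2, 0.3, 0.0]
grip_width: 0.0922
tcp [ 0.5356 -0.4109  0.0087] phi 31.9 tilt [ 0.027 -0.013] shift cm [ 0.45 -0.16  0.36] n 0.1 roll -0.001 F [0.2 0.3 0. ] w 0.0922 t 19.87
```

```bash
python3 -m creep '[9.19,0.3,-0.15,0.2,0,9.19,0.1,0,0.2,0,9.19,0,0,0,0,6.5,0,0,0,0,6,0,0,0,0,6,0,0,0,0,5.5,0,0,0,0,5.5,0,0,0,0,5.5,0,0,0,0,5.5,0,0,0,0]'
python3 -c "
from h import *
go(.532,-.408,.005,32)"
python3 -m creep '[5.5,0,0,0,0,5.5,0,0,-0.3,0,5.5,0,0,-0.5,0,5.5,0,0,-0.5,0,5.5,0,0,-1,0,5.5,0,0,-1,0,5.5,0,0,-1,0,5.5,0,0,-1,0,5.5,0,0,-1,0,5.5,0,0,0,0]'
python3 -c "
from h import *
go(.373,.2615,.15,32)
S=bot.read_camera('side');cv2.imwrite('pics/s5.png',cv2.resize(S['pixels'][200:320,310:460],None,fx=5,fy=5)[...,::-1])"
```

```text
time_s: 20.7
tcp_pos: [0.5322, -0.4079, 0.0048]
ee_rot: [0.485, 0.874, 0.001, 0.015]
force: [-0.3, 1.1, -0.2]
grip_width: 0.0652
tcp [ 0.5322 -0.4079  0.0048] phi 32.0 tilt [ 0.028 -0.014] shift cm [ 0.   -0.02 -0.02] n 0.0 roll -0.001 F [-0.3  1.1 -0.2] w 0.0652 t 20.7
time_s: 21.53
tcp_pos: [0.5309, -0.4076, 0.0761]
ee_rot: [0.485, 0.874, 0.0, 0.016]
force: [0.3, 0.2, 1.1]
grip_width: 0.0653
tcp [ 0.5309 -0.4076  0.0761] phi 32.0 tilt [ 0.029 -0.015] shift cm [64.89 22.14 -8.88] n 16.9 roll -0.001 F [0.3 0.2 1.1] w 0.0653 t 21.53
```

View pics/s5.png

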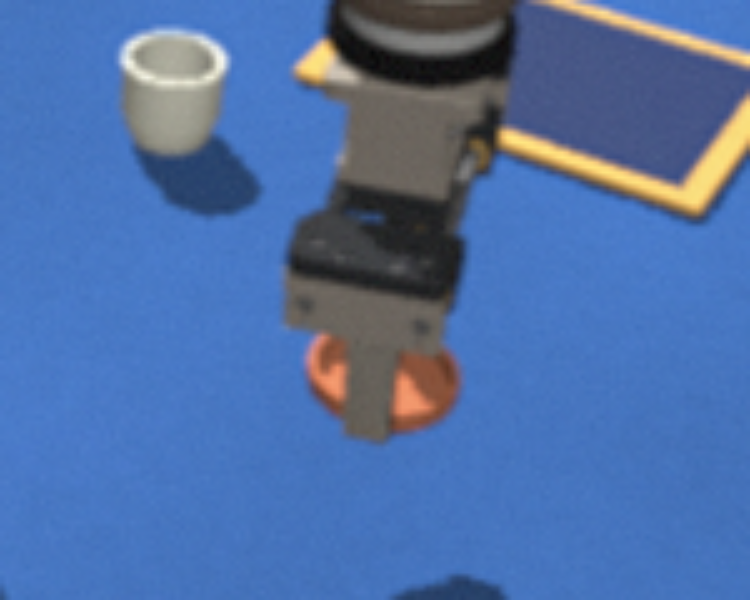

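The saucer is held level (rim ends at crop (308,365) and (460,380), same slope as before). I'm raising it and carrying it to the stand.

```bash
python3 -m creep '[5.5,0,0,-1.5,0,5.5,0,0,-1.5,0,5.5,0,0,-1.5,0,5.5,0,0,-1.5,0,5.5,0,0,-1.5,0,5.5,0,0,-1.5,0,5.5,1,0.3,-0.5,0,5.5,2,0.7,0,0,5.5,2.5,0.9,0,0,5.5,2.5,0.9,0,0]'
python3 -m creep '[5.5,2.5,0.9,0,0,5.5,2.5,0.9,0,0,5.5,2.5,0.9,0,0,5.5,2.5,0.9,0,0,5.5,2.5,0.9,0,0,5.5,2.5,0.9,0,0,5.5,2.5,0.9,0,0,5.5,2.5,0.9,0,0,5.5,2.5,0.9,0,0,5.5,2.5,0.9,0,0]'
python3 -c "
from h import *
go(.373,.2615,.15,32)"
```

```text
time_s: 22.42
tcp_pos: [0.5064, -0.3234, 0.1684]
ee_rot: [0.488, 0.873, 0.001, 0.013]
force: [-0.1, -0.1, 0.1]
grip_width: 0.0649
time_s: 23.25
tcp_pos: [0.4448, -0.0496, 0.1599]
ee_rot: [0.489, 0.872, 0.002, 0.009]
force: [0.5, -0.3, -0.9]
grip_width: 0.0651
tcp [ 0.4448 -0.0496  0.1599] phi 31.4 tilt [ 0.018 -0.006] shift cm [30.31 10.08  0.67] n 7.8 roll -0.01 F [ 0.5 -0.3 -0.9] w 0.0651 t 23.25
```

```bash
python3 -m creep '[5.5,2.5,0.9,0,0,5.5,2.5,0.9,0,0,5.5,2.5,0.9,0,0,5.5,2.5,0.9,0,0,5.5,2.5,0.9,0,0,5.5,2.5,0.9,0,0,5.5,2.5,0.9,0,0,5.5,2.5,0.9,0,0,5.5,2.5,0.8,0,0,5.5,2,0.7,0,0]'
python3 -m creep '[5.5,1.5,0.5,0,0,5.5,0.7,0.2,0,0,5.5,0,0,0,0,5.5,0,0,0,0]'
python3 -c "
from h import *
go(.373,.2615,.06,32)"
```

```text
time_s: 24.08
tcp_pos: [0.3833, 0.2179, 0.1545]
ee_rot: [0.49, 0.872, 0.001, 0.007]
force: [0.6, -0.4, -1.1]
grip_width: 0.0652
time_s: 24.42
tcp_pos: [0.3748, 0.2443, 0.1529]
ee_rot: [0.487, 0.873, 0.0, 0.006]
force: [0.1, 0.6, -0.7]
grip_width: 0.0652
tcp [0.3748 0.2443 0.1529] phi 31.7 tilt [ 0.011 -0.005] shift cm [1.66 0.69 9.28] n 2.3 roll -0.005 F [ 0.1  0.6 -0.7] w 0.0652 t 24.42
```

```bash
python3 -m creep '[5.5,0.5,0.2,0.8,0,5.5,0.5,0.2,0.8,0,5.5,0.5,0.2,0.8,0,5.5,0.1,0.1,0.8,0,5.5,0,0,0.8,0,5.5,0,0,0.8,0,5.5,0,0,0.8,0,5.5,0,0,0.8,0,5.5,0,0,0.5,0,5.5,0,0,0.3,0]'
python3 -m creep '[5.5,0,0,0.3,0,5.5,0,0,0,0,5.5,0,0,0,0]'
python3 -c "
from h import *
go(.373,.2615,.045,32)
S=bot.read_camera('side');T=bot.read_camera('top')
a=cv2.resize(S['pixels'][140:220,145:245],None,fx=4,fy=5.5);b=cv2.resize(T['pixels'][230:310,130:230],None,fx=4,fy=5.5)
cv2.imwrite('pics/s6.png',np.hstack([a,b])[...,::-1])"
```

```text
time_s: 25.25
tcp_pos: [0.3735, 0.2587, 0.0717]
ee_rot: [0.489, 0.872, -0.001, 0.006]
force: [0.4, -0.3, -1.6]
grip_width: 0.0647
time_s: 25.5
tcp_pos: [0.3732, 0.2585, 0.0676]
ee_rot: [0.49, 0.872, -0.002, 0.005]
force: [-0.4, 0.2, 0.3]
grip_width: 0.0653
tcp [0.3732 0.2585 0.0676] phi 31.4 tilt [ 0.008 -0.008] shift cm [0.3  0.13 2.26] n 0.6 roll -0.011 F [-0.4  0.2  0.3] w 0.0653 t 25.5
```

View pics/s6.png

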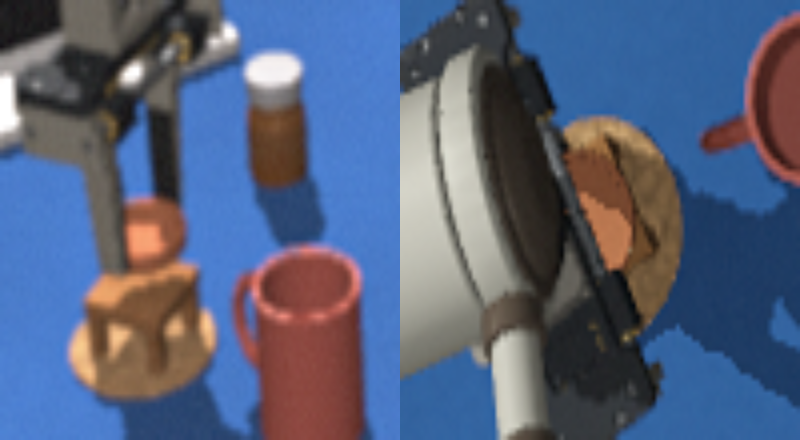

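The saucer is held level at crop (155,235), straight over the stand (145,290). Lowering.

```bash
python3 -m creep '[5.5,0.15,0.1,0.5,0,5.5,0.1,0,0.5,0,5.5,0,0,0.5,0,5.5,0,0,0.4,0,5.5,0,0,0.2,0,5.5,0,0,0.1,0,5.5,0,0,0,0]'
python3 -c "
from h import *
go(.373,.2615,.045,32)"
```

```text
time_s: 26.18
tcp_pos: [0.3742, 0.262, 0.0448]
ee_rot: [0.489, 0.872, -0.0, 0.006]
force: [-1.2, -0.5, 3.2]
grip_width: 0.0647
tcp [0.3742 0.262  0.0448] phi 31.4 tilt [ 0.011 -0.007] shift cm [ 0.02 -0.13 -0.02] n 0.0 roll -0.011 F [-1.2 -0.5  3.2] w 0.0647 t 26.18
```

```bash
python3 -m creep '[7,0,0,0,0,9.19,0,0,0,0,9.19,0,0,0,0,9.19,0,0,0,0,9.19,0,0,0,0]'
python3 -m creep '[9.19,0,0,-0.5,0,9.19,0,0,-1,0,9.19,0,0,-1.5,0,9.19,0,0,-1.5,0,9.19,0,0,-1.5,0,9.19,0,0,-1.5,0,9.19,0,0,-1.5,0,9.19,0,0,-1.5,0,9.19,0,0,-1,0,9.19,0,0,-0.5,0]'
python3 -c "
from h import *
go(.672,-.130,.12,32)"
```

```text
time_s: 26.6
tcp_pos: [0.3749, 0.2621, 0.0454]
ee_rot: [0.489, 0.872, 0.0, 0.007]
force: [0.0, 0.7, 0.2]
grip_width: 0.0916
time_s: 27.43
tcp_pos: [0.3726, 0.2627, 0.1768]
ee_rot: [0.489, 0.872, 0.001, 0.007]
force: [-0.0, 0.6, -0.3]
grip_width: 0.0918
tcp [0.3726 0.2627 0.1768] phi 31.4 tilt [ 0.014 -0.006] shift cm [-49.04   5.05   6.32] n 12.1 roll -0.011 F [-0.   0.6 -0.3] w 0.0918 t 27.43
```

```bash
python3 -m creep '[9.19,-1.5,0.2,0,0,9.19,-2.7,0.3,0,0,9.19,-2.7,0.3,0,0,9.19,-2.7,0.3,0,0,9.19,-2.7,0.3,0,0,9.19,-2.7,0.3,0,0,9.19,-2.7,0.3,0,0,9.19,-2.7,0.3,0,0,9.19,-2.7,0.3,0,0,9.19,-2.7,0.3,0,0]'
python3 -m creep '[9.19,-2.7,0.3,0,0,9.19,-2.7,0.3,0,0,9.19,-2.7,0.3,0,0,9.19,-2.7,0.3,0,0,9.19,-2.7,0.3,0,0,9.19,-2.7,0.3,0,0,9.19,-2.7,0.2,0,0,9.19,-1.5,0,0,0,9.19,0,0,0,0,9.19,0,0,0,0]'
python3 -c "
from h import *
go(.672,-.130,.12,32)
T=bot.read_camera('top')
cv2.imwrite('pics/t7.png',cv2.resize(T['pixels'][245:300,150:212],None,fx=8,fy=8,interpolation=cv2.INTER_NEAREST)[...,::-1])
print(proj(T,[[.373,.2615,.054]]))"
```

```text
time_s: 28.27
tcp_pos: [0.5356, 0.0531, 0.1828]
ee_rot: [0.486, 0.874, 0.003, 0.007]
force: [-0.1, -0.6, -0.1]
grip_width: 0.0919
time_s: 29.1
tcp_pos: [0.6644, -0.1233, 0.1804]
ee_rot: [0.488, 0.873, 0.001, 0.003]
force: [0.6, 0.1, -1.1]
grip_width: 0.0921
tcp [ 0.6644 -0.1233  0.1804] phi 31.5 tilt [ 0.007 -0.001] shift cm [-0.94  0.26  6.04] n 1.5 roll -0.008 F [ 0.6  0.1 -1.1] w 0.0921 t 29.1
[[175.42451378 270.73221001]]
```

View pics/t7.png

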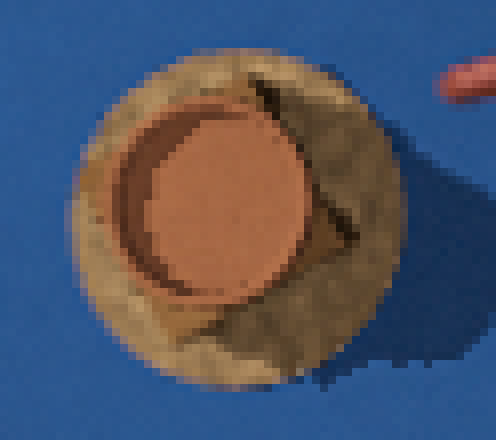

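Saucer rim centre is at about (176.0,269.9) against the expected (175.4,270.7), 2 mm off and fully on the stand. Next the planter.

```bash
python3 -m creep '[9.19,-0.4,0.1,1,0,9.19,-0.4,0.1,1,0,9.19,-0.1,0,1,0,9.19,0,0,1,0,9.19,0,0,1,0,9.19,0,0,1,0,9.19,0,0,1,0,9.19,0,0,0.5,0,9.19,0,0,0.3,0,9.19,0,0,0,0]'
python3 -c "
from h import *
go(.672,-.130,.02,32)
T=bot.read_camera('top')
print('saucer',onz(T,[(176,269.9)],.054))
S=bot.read_camera('side')
t=bot.sense()['tcp_pos']
print(proj(S,[t]))
cv2.imwrite('pics/s8.png',cv2.resize(S['pixels'][140:260,270:420],None,fx=5,fy=5)[...,::-1])"
```

```text
time_s: 29.98
tcp_pos: [0.6677, -0.1239, 0.0912]
ee_rot: [0.486, 0.874, 0.001, -0.001]
force: [-0.2, -1.4, 0.0]
grip_width: 0.0917
tcp [ 0.6677 -0.1239  0.0912] phi 31.8 tilt [0.    0.003] shift cm [-0.76  0.03  7.12] n 1.7 roll -0.003 F [-0.2 -1.4  0. ] w 0.0917 t 29.98
saucer [[0.37508099 0.26014366]]
[[342.75214767 197.91244803]]
```

View pics/s8.png

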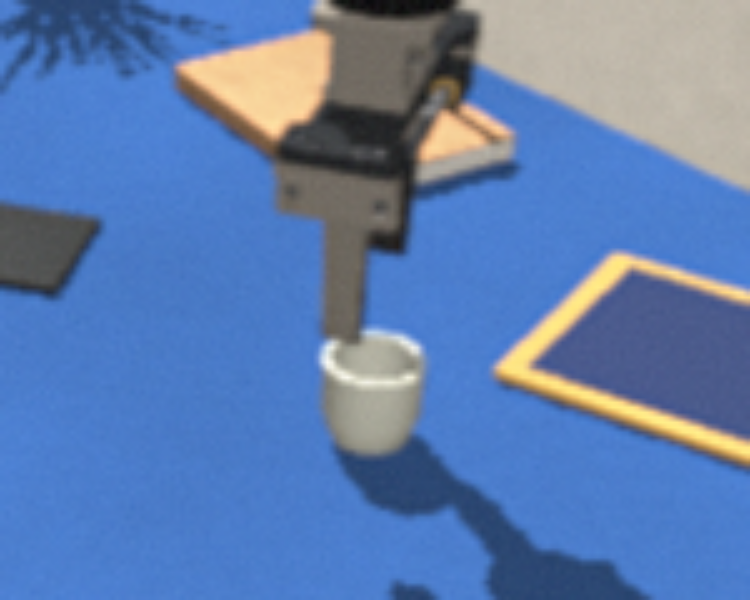

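The planter sits slightly right of the gripper (crop (372,390)), which fits the remaining shift. Descending.

```bash
python3 -m creep '[9.19,-0.4,0,0.6,0,9.19,-0.3,0,0.8,0,9.19,0,0,0.8,0,9.19,0,0,0.8,0,9.19,0,0,0.8,0,9.19,0,0,0.8,0,9.19,0,0,0.8,0,9.19,0,0,0.8,0,9.19,0,0,0.3,0,9.19,0,0,0,0]'
python3 -c "
from h import *
go(.672,-.130,.02,32)"
```

```text
time_s: 30.92
tcp_pos: [0.6739, -0.1314, 0.0219]
ee_rot: [0.486, 0.874, 0.001, 0.002]
force: [0.1, -0.7, -0.6]
grip_width: 0.092
tcp [ 0.6739 -0.1314  0.0219] phi 31.8 tilt [0.005 0.001] shift cm [ 0.22 -0.09  0.19] n 0.1 roll -0.003 F [ 0.1 -0.7 -0.6] w 0.092 t 30.92
```

```bash
python3 -m creep '[9.19,0.15,-0.1,0.1,0,9.19,0,0,0,0,6,0,0,0,0,5,0,0,0,0,5,0,0,0,0,4.7,0,0,0,0,4.7,0,0,0,0,4.7,0,0,0,0,4.7,0,0,0,0,4.7,0,0,0,0]'
python3 -c "
from h import *
go(.375,.2605,.17,32)"
python3 -m creep '[4.7,0,0,0,0,4.7,0,0,-0.5,0,4.7,0,0,-1,0,4.7,0,0,-1.5,0,4.7,0,0,-1.5,0,4.7,0,0,-1.5,0,4.7,0,0,-1.5,0,4.7,0,0,-1.5,0,4.7,0,0,-1.5,0,4.7,0,0,-1.5,0]'
python3 -c "
from h import *
go(.375,.2605,.17,32)"
```

```text
time_s: 31.75
tcp_pos: [0.6735, -0.1309, 0.0229]
ee_rot: [0.486, 0.874, 0.002, 0.004]
force: [-0.2, 0.4, -0.2]
grip_width: 0.055
tcp [ 0.6735 -0.1309  0.0229] phi 31.8 tilt [ 0.008 -0.   ] shift cm [ 48.93  -4.62 -14.96] n 12.5 roll -0.003 F [-0.2  0.4 -0.2] w 0.055 t 31.75
time_s: 32.58
tcp_pos: [0.6703, -0.1301, 0.1526]
ee_rot: [0.486, 0.874, 0.001, 0.001]
force: [0.5, -0.1, -1.1]
grip_width: 0.0552
tcp [ 0.6703 -0.1301  0.1526] phi 31.8 tilt [0.004 0.001] shift cm [48.76 -4.48 -1.8 ] n 12.0 roll -0.003 F [ 0.5 -0.1 -1.1] w 0.0552 t 32.58
```

```bash
python3 -m creep '[4.7,1.5,-0.1,-0.5,0,4.7,2.5,-0.25,-0.3,0,4.7,2.5,-0.25,-0.2,0,4.7,2.5,-0.25,0,0,4.7,2.5,-0.25,0,0,4.7,2.5,-0.25,0,0,4.7,2.5,-0.25,0,0,4.7,2.5,-0.25,0,0,4.7,2.5,-0.25,0,0,4.7,2.5,-0.25,0,0]'
python3 -m creep '[4.7,2.5,-0.25,0,0,4.7,2.5,-0.25,0,0,4.7,2.5,-0.25,0,0,4.7,2.5,-0.25,0,0,4.7,2.5,-0.25,0,0,4.7,2.5,-0.25,0,0,4.7,2.5,-0.25,0,0,4.7,2.5,-0.25,0,0,4.7,2.5,-0.25,0,0,4.7,1.5,-0.2,0,0]'
python3 -m creep '[4.7,0.5,0,0,0,4.7,0,0,0,0,4.7,0,0,0,0]'
python3 -c "
from h import *
go(.375,.2605,.0685,32)"
```

```text
time_s: 33.42
tcp_pos: [0.5262, 0.0626, 0.1838]
ee_rot: [0.489, 0.872, 0.005, 0.018]
force: [0.4, 0.3, -0.9]
grip_width: 0.0548
time_s: 34.25
tcp_pos: [0.3738, 0.2646, 0.1924]
ee_rot: [0.489, 0.872, 0.012, 0.026]
force: [0.0, 0.2, -1.1]
grip_width: 0.0549
time_s: 34.5
tcp_pos: [0.3699, 0.2712, 0.1958]
ee_rot: [0.487, 0.873, 0.014, 0.027]
force: [-0.2, -0.1, -1.5]
grip_width: 0.0552
tcp [0.3699 0.2712 0.1958] phi 31.7 tilt [ 0.061 -0.002] shift cm [-0.74 -0.78 12.73] n 3.1 roll -0.005 F [-0.2 -0.1 -1.5] w 0.0552 t 34.5
```

Tilt has grown to 0.061 rad on the inward sweep. I'll try the trick that reduced it before: a fast lift, then a slow descent.

```bash
q(){ python3 -c "
from h import *
go(.375,.2605,.0685,32)"; }
python3 -m creep '[4.7,0,0,-4,0,4.7,0,0,-4,0,4.7,0,0,0,0]' >/dev/null;q
python3 -m creep '[4.7,-0.2,-0.2,0.4,0,4.7,-0.2,-0.2,0.4,0,4.7,0,0,0.4,0,4.7,0,0,0.4,0,4.7,0,0,0.4,0,4.7,0,0,0.4,0,4.7,0,0,0.4,0,4.7,0,0,0.4,0,4.7,0,0,0.4,0,4.7,0,0,0.4,0]'>/dev/null;q
python3 -m creep '[4.7,0,0,1.5,0,4.7,0,0,1.5,0,4.7,0,0,1.5,0,4.7,0,0,1.5,0,4.7,0,0,0.5,0,4.7,0,0,0,0]'>/dev/null;q
```

```text
tcp [0.3648 0.2683 0.2768] phi 31.5 tilt [ 0.056 -0.006] shift cm [-0.48 -0.47 20.86] n 5.1 roll -0.008 F [ 2.3  0.4 -0.9] w 0.055 t 34.75
tcp [0.3663 0.2582 0.2289] phi 31.2 tilt [ 0.051 -0.009] shift cm [ 0.29  0.23 16.06] n 3.9 roll -0.014 F [ 0.8  0.5 -1.5] w 0.055 t 35.58
tcp [0.3698 0.2582 0.1602] phi 31.3 tilt [ 0.052 -0.009] shift cm [0.25 0.2  9.18] n 2.2 roll -0.012 F [-0.3 -0.5 -0.7] w 0.0553 t 36.08
```

```bash
q(){ python3 -c "
from h import *
go(.375,.2605,.0685,32)"; }
for i in 1 2 3; do
python3 -m creep '[4.7,0,0,-4,0,4.7,0,0,-4,0,4.7,0,0,-4,0,4.7,0,0,0.4,0,4.7,0,0,0.4,0,4.7,0,0,0.4,0]' >/dev/null;q
python3 -m creep '[4.7,0,0,1.5,0,4.7,0,0,1.5,0,4.7,0,0,1.5,0,4.7,0,0,1.5,0,4.7,0,0,1.5,0,4.7,0,0,1.5,0,4.7,0,0,0.4,0,4.7,0,0,0,0]'>/dev/null;q
done
```

```text
tcp [0.3639 0.2595 0.2757] phi 31.3 tilt [ 0.055 -0.007] shift cm [ 0.23  0.11 20.75] n 5.1 roll -0.012 F [ 0.2 -0.5 -0.5] w 0.0551 t 36.58
tcp [0.3643 0.2569 0.1686] phi 31.3 tilt [ 0.043 -0.012] shift cm [ 0.08  0.79 10.04] n 2.5 roll -0.012 F [-0.8 -0.1 -0.6] w 0.0552 t 37.25
tcp [0.3576 0.2575 0.2802] phi 31.3 tilt [ 0.039 -0.013] shift cm [2.000e-02 1.090e+00 2.121e+01] n 5.2 roll -0.012 F [-0.5 -0.8 -1.9] w 0.0552 t 37.75
tcp [0.3555 0.2538 0.1715] phi 31.3 tilt [ 0.025 -0.018] shift cm [-0.14  1.9  10.33] n 2.6 roll -0.012 F [-0.6 -0.1 -0.5] w 0.0548 t 38.42
tcp [0.3504 0.255  0.2825] phi 31.3 tilt [ 0.019 -0.02 ] shift cm [-0.22  2.26 21.43] n 5.3 roll -0.012 F [ 0.  -1.  -0.9] w 0.0553 t 38.92
tcp [0.3462 0.2504 0.1736] phi 31.3 tilt [ 0.005 -0.026] shift cm [-0.38  3.08 10.5 ] n 2.7 roll -0.013 F [ 0.3  0.2 -1.7] w 0.0549 t 39.58
```

Tilt is down to 0.026. Now I move over the saucer and descend.

```bash
q(){ python3 -c "
from h import *
go(.375,.2605,.0685,32)"; }
python3 -m creep '[4.7,-0.1,0.6,0.5,0,4.7,-0.1,0.6,0.5,0,4.7,-0.1,0.6,0.5,0,4.7,0,0.6,0.5,0,4.7,0,0.5,0.5,0,4.7,0,0,0.8,0,4.7,0,0,0.8,0,4.7,0,0,0.8,0,4.7,0,0,0.8,0,4.7,0,0,0.6,0]' >/dev/null;q
python3 -m creep '[4.7,0,0,0.6,0,4.7,0,0,0.3,0,4.7,0,0,0,0,4.7,0,0,0,0]'>/dev/null;q
python3 -c "
from h import *
S=bot.read_camera('side');T=bot.read_camera('top')
a=cv2.resize(S['pixels'][140:220,145:245],None,fx=4,fy=5.5);b=cv2.resize(T['pixels'][230:310,130:230],None,fx=4,fy=5.5)
cv2.imwrite('pics/s9.png',np.hstack([a,b])[...,::-1])"
```

```text
tcp [0.3783 0.2635 0.1066] phi 31.3 tilt [ 0.01  -0.024] shift cm [ 0.01 -0.42  3.82] n 0.9 roll -0.013 F [ 0.3 -0.3 -0.5] w 0.0551 t 40.42
tcp [0.3764 0.2625 0.0943] phi 31.3 tilt [ 0.006 -0.025] shift cm [-0.04 -0.21  2.58] n 0.6 roll -0.013 F [ 0.2  0.6 -0.7] w 0.0549 t 40.75
```

View pics/s9.png

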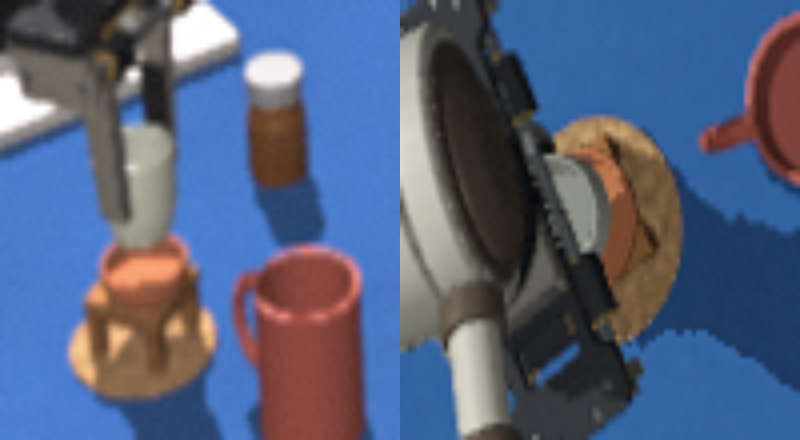

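The planter's foot (crop (145,240)) hangs centred over the saucer (147,272), slightly tilted. Lowering until contact.

```bash
q(){ python3 -c "
from h import *
go(.375,.2605,.0675,32)"; }
python3 -m creep '[4.7,0,-0.1,0.5,0,4.7,0,-0.1,0.5,0,4.7,0,0,0.5,0,4.7,0,0,0.4,0,4.7,0,0,0.3,0,4.7,0,0,0.1,0,4.7,0,0,0,0]';q
python3 -m creep '[4.7,0,0,0.1,0,4.7,0,0,0.1,0,4.7,0,0,0,0]';q
```

```text
time_s: 41.43
tcp_pos: [0.3758, 0.2612, 0.0703]
ee_rot: [0.49, 0.871, -0.008, 0.01]
force: [0.5, 1.2, -0.3]
grip_width: 0.0551
tcp [0.3758 0.2612 0.0703] phi 31.3 tilt [ 0.009 -0.024] shift cm [-0.01 -0.11  0.28] n 0.1 roll -0.013 F [ 0.5  1.2 -0.3] w 0.0551 t 41.43
time_s: 41.68
tcp_pos: [0.3761, 0.2612, 0.0683]
ee_rot: [0.49, 0.871, -0.008, 0.01]
force: [0.1, -0.8, -1.2]
grip_width: 0.0552
tcp [0.3761 0.2612 0.0683] phi 31.3 tilt [ 0.009 -0.024] shift cm [-0.   -0.13  0.08] n 0.0 roll -0.013 F [ 0.1 -0.8 -1.2] w 0.0552 t 41.68
```

```bash
q(){ python3 -c "
from h import *
go(.374,-.270,.19,32)"; }
python3 -m creep '[4.7,0,-0.05,0.1,0,4.7,0,0,0,0]'
python3 -m creep '[6,0,0,0,0,7.5,0,0,0,0,9.19,0,0,0,0,9.19,0,0,0,0,9.19,0,0,0,0,9.19,0,0,0,0]';q
python3 -m creep '[9.19,0,0,-0.5,0,9.19,0,0,-1,0,9.19,0,0,-1.5,0,9.19,0,0,-1.5,0,9.19,0,0,-1.5,0,9.19,0,0,-1.5,0,9.19,0,0,-1.5,0,9.19,0,0,-1.5,0,9.19,0,0,-1.5,0,9.19,0,0,-1,0]';q
```

```text
time_s: 41.85
tcp_pos: [0.3766, 0.2612, 0.0683]
ee_rot: [0.49, 0.872, -0.008, 0.011]
force: [0.1, 0.5, -2.0]
grip_width: 0.0551
time_s: 42.35
tcp_pos: [0.3773, 0.2615, 0.0689]
ee_rot: [0.49, 0.872, -0.007, 0.011]
force: [0.3, 0.6, -0.1]
grip_width: 0.0908
tcp [0.3773 0.2615 0.0689] phi 31.3 tilt [ 0.013 -0.023] shift cm [-45.55 -27.9  -10.89] n 13.3 roll -0.012 F [ 0.3  0.6 -0.1] w 0.0908 t 42.35
time_s: 43.18
tcp_pos: [0.3739, 0.2642, 0.2095]
ee_rot: [0.49, 0.872, -0.007, 0.011]
force: [-0.1, -0.2, -0.2]
grip_width: 0.0918
tcp [0.3739 0.2642 0.2095] phi 31.3 tilt [ 0.011 -0.023] shift cm [-45.59 -27.74   3.19] n 13.0 roll -0.012 F [-0.1 -0.2 -0.2] w 0.0918 t 43.18
```

```bash
python3 -m creep '[9.19,-1.5,-0.9,0,0,9.19,-2.4,-1.46,0,0,9.19,-2.4,-1.46,0,0,9.19,-2.4,-1.46,0,0,9.19,-2.4,-1.46,0,0,9.19,-2.4,-1.46,0,0,9.19,-2.4,-1.46,0,0,9.19,-2.4,-1.46,0,0,9.19,-2.4,-1.46,0,0,9.19,-2.4,-1.46,0,0]'
python3 -m creep '[9.19,-2.4,-1.46,0,0,9.19,-2.4,-1.46,0,0,9.19,-2.4,-1.46,0,0,9.19,-2.4,-1.46,0,0,9.19,-2.4,-1.46,0,0,9.19,-2.4,-1.46,0,0,9.19,-2.4,-1.46,0,0,9.19,-2,-1.2,0,0,9.19,0,0,0,0,9.19,0,0,0,0]'
python3 -c "
from h import *
go(.374,-.270,.10,32)
T=bot.read_camera('top')
cv2.imwrite('pics/t10.png',cv2.resize(T['pixels'][245:300,150:212],None,fx=8,fy=8,interpolation=cv2.INTER_NEAREST)[...,::-1])
print(proj(T,[[.375,.2601,.095]]))"
```

```text
time_s: 44.02
tcp_pos: [0.376, -0.0115, 0.2256]
ee_rot: [0.485, 0.874, -0.002, 0.016]
force: [0.2, 0.3, -0.1]
grip_width: 0.0919
time_s: 44.85
tcp_pos: [0.3753, -0.2475, 0.2367]
ee_rot: [0.488, 0.872, -0.003, 0.02]
force: [0.0, 0.1, -0.2]
grip_width: 0.0917
tcp [ 0.3753 -0.2475  0.2367] phi 31.5 tilt [ 0.033 -0.025] shift cm [-1.33 -1.49 13.71] n 3.4 roll -0.008 F [ 0.   0.1 -0.2] w 0.0917 t 44.85
[[171.90374817 270.10144867]]
```

View pics/t10.png

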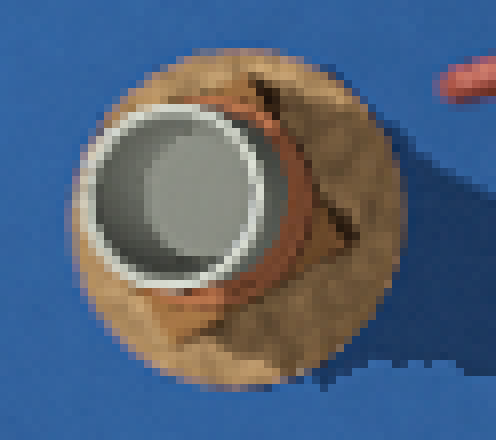

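Planter rim centre is at about (171.6,269.8), against an expected (171.9,270.1): upright and centred. Now the cactus.

```bash
python3 -m creep '[9.19,-0.4,-0.5,1,0,9.19,-0.4,-0.5,1,0,9.19,-0.4,-0.4,1,0,9.19,0,0,1,0,9.19,0,0,1,0,9.19,0,0,1,0,9.19,0,0,1,0,9.19,0,0,1,0,9.19,0,0,1,0,9.19,0,0,0.8,0]'
python3 -m creep '[9.19,0,0,0.8,0,9.19,0,0,0.8,0,9.19,0,0,0.5,0,9.19,0,0,0,0,9.19,0,0,0,0]'
python3 -c "
from h import *
go(.373,-.2705,.05,32)
S=bot.read_camera('side')
print(proj(S,[bot.sense()['tcp_pos'],[.373,-.2705,.066]]))
cv2.imwrite('pics/s11.png',cv2.resize(S['pixels'][200:320,220:370],None,fx=5,fy=5)[...,::-1])"
```

```text
time_s: 45.73
tcp_pos: [0.373, -0.2641, 0.1289]
ee_rot: [0.485, 0.874, -0.002, 0.02]
force: [-0.6, 1.0, 0.3]
grip_width: 0.0918
time_s: 46.15
tcp_pos: [0.3731, -0.2635, 0.1032]
ee_rot: [0.485, 0.874, -0.002, 0.018]
force: [0.7, -0.4, -0.2]
grip_width: 0.0921
tcp [ 0.3731 -0.2635  0.1032] phi 31.9 tilt [ 0.03  -0.021] shift cm [-0.41 -0.46  5.33] n 1.3 roll -0.001 F [ 0.7 -0.4 -0.2] w 0.0921 t 46.15
[[288.95184948 260.56442267]
 [290.67738485 275.34623348]]
```

View pics/s11.png

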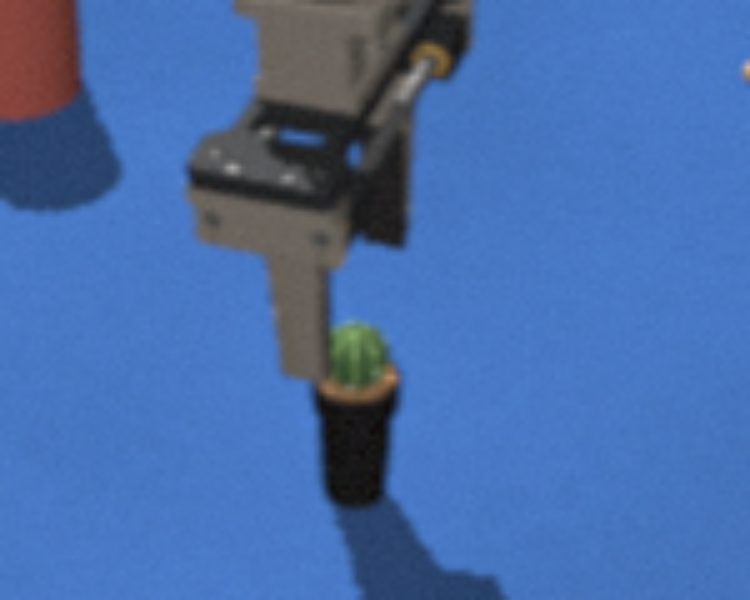

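Cactus pot rim is at crop (357,386), where the estimate puts it, and the finger tip is clear on its left side. Closing in.

```bash
python3 -m creep '[9.19,-0.2,-0.3,0,0,9.19,-0.2,-0.3,0,0,9.19,0,0,0.6,0,9.19,0,0,0.7,0,9.19,0,0,0.7,0,9.19,0,0,0.7,0,9.19,0,0,0.7,0,9.19,0,0,0.7,0,9.19,0,0,0.6,0,9.19,0,0,0.2,0]'
python3 -m creep '[9.19,0,0,0,0,9.19,0,0,0,0]'
python3 -c "
from h import *
go(.3722,-.2715,.0505,32)"
```

```text
time_s: 47.03
tcp_pos: [0.3723, -0.2733, 0.0511]
ee_rot: [0.485, 0.874, -0.002, 0.02]
force: [0.1, 0.6, 0.1]
grip_width: 0.0921
time_s: 47.2
tcp_pos: [0.3718, -0.2726, 0.0498]
ee_rot: [0.485, 0.874, -0.002, 0.019]
force: [0.3, -0.8, 0.4]
grip_width: 0.0918
tcp [ 0.3718 -0.2726  0.0498] phi 31.9 tilt [ 0.032 -0.022] shift cm [ 0.07  0.09 -0.07] n 0.0 roll -0.001 F [ 0.3 -0.8  0.4] w 0.0918 t 47.2
```

```bash
python3 -m creep '[7,0,0,0,0,5.5,0,0,0,0,4.6,0,0,0,0,4.2,0,0,0,0,3.5,0,0,0,0,3.2,0,0,0,0,3.2,0,0,0,0,3.2,0,0,0,0,3.2,0,0,0,0,3.2,0,0,0,0]'
python3 -c "
from h import *
go(.375,.2605,.20,32)"
python3 -m creep '[3.2,0,0,0,0,3.2,0,0,-0.4,0,3.2,0,0,-0.8,0,3.2,0,0,-0.8,0,3.2,0,0,-0.8,0,3.2,0,0,-0.8,0,3.2,0,0,-0.4,0,3.2,0,0,0,0]'
python3 -c "
from h import *
go(.375,.2605,.20,32)
S=bot.read_camera('side')
cv2.imwrite('pics/s12.png',cv2.resize(S['pixels'][190:310,220:370],None,fx=5,fy=5)[...,::-1])"
```

```text
time_s: 48.03
tcp_pos: [0.373, -0.2738, 0.0517]
ee_rot: [0.485, 0.874, -0.003, 0.021]
force: [-0.4, -0.0, 0.4]
grip_width: 0.0391
tcp [ 0.373  -0.2738  0.0517] phi 31.9 tilt [ 0.034 -0.025] shift cm [ 44.64  28.66 -16.16] n 13.5 roll -0.001 F [-0.4 -0.   0.4] w 0.0391 t 48.03
time_s: 48.7
tcp_pos: [0.3711, -0.2723, 0.0959]
ee_rot: [0.485, 0.874, -0.003, 0.021]
force: [0.1, -0.5, -1.9]
grip_width: 0.0389
tcp [ 0.3711 -0.2723  0.0959] phi 31.9 tilt [ 0.034 -0.025] shift cm [ 44.59  28.68 -11.7 ] n 13.2 roll -0.001 F [ 0.1 -0.5 -1.9] w 0.0389 t 48.7
```

View pics/s12.png

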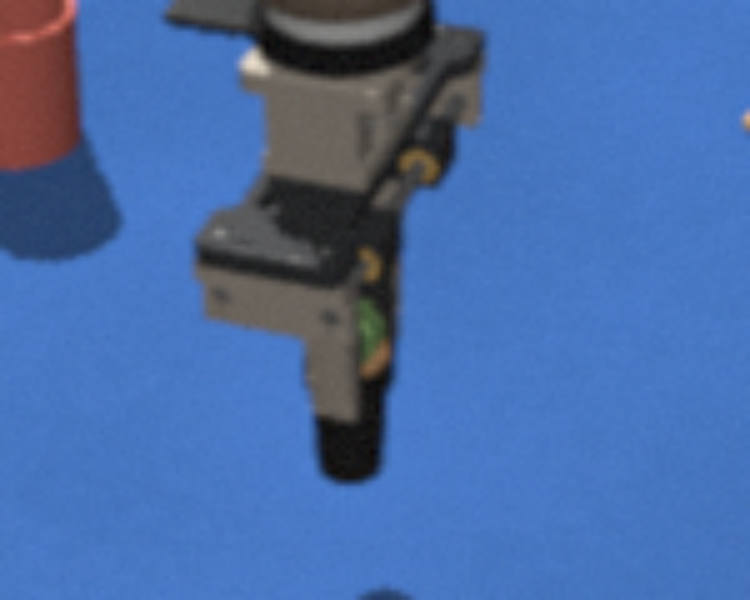

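The cactus is held upright by the rim, foot at crop (350,475). Carrying it high.

```bash
python3 -m creep '[3.2,0,0,-1,0,3.2,0,0,-1.5,0,3.2,0,0,-1.5,0,3.2,0,0,-1.5,0,3.2,0,0,-1.5,0,3.2,0,0,-1.5,0,3.2,0,0,-1.5,0,3.2,0,0,-1.5,0,3.2,0.6,0.4,-1,0,3.2,1.3,0.8,-0.5,0]'
python3 -m creep '[3.2,2,1.28,0,0,3.2,2,1.28,0,0,3.2,2,1.28,0,0,3.2,2,1.28,0,0,3.2,2,1.28,0,0,3.2,2,1.28,0,0,3.2,2,1.28,0,0,3.2,2,1.28,0,0,3.2,2,1.28,0,0,3.2,2,1.28,0,0]'
python3 -c "
from h import *
go(.375,.2605,.20,32)"
```

```text
time_s: 49.58
tcp_pos: [0.3642, -0.2451, 0.2322]
ee_rot: [0.486, 0.874, -0.001, 0.017]
force: [0.1, -0.5, -1.2]
grip_width: 0.039
time_s: 50.42
tcp_pos: [0.3664, 0.0007, 0.2331]
ee_rot: [0.49, 0.872, -0.002, 0.019]
force: [0.3, 0.7, -1.6]
grip_width: 0.039
tcp [0.3664 0.0007 0.2331] phi 31.3 tilt [ 0.032 -0.023] shift cm [21.86 14.2   2.74] n 6.4 roll -0.011 F [ 0.3  0.7 -1.6] w 0.039 t 50.42
```

```bash
python3 -m creep '[3.2,2,1.3,0,0,3.2,2,1.3,0,0,3.2,2,1.3,0,0,3.2,2,1.3,0,0,3.2,2,1.3,0,0,3.2,2,1.3,0,0,3.2,2,1.3,0,0,3.2,2,1.3,0,0,3.2,2,1.3,0,0,3.2,1.3,0.8,0,0]'
python3 -m creep '[3.2,0.5,0.3,0,0,3.2,0,0,0,0,3.2,0,0,0,0]'
python3 -c "
from h import *
go(.375,.2605,.155,32)"
```

```text
time_s: 51.25
tcp_pos: [0.3686, 0.244, 0.2313]
ee_rot: [0.489, 0.872, -0.002, 0.02]
force: [0.7, -0.1, -1.8]
grip_width: 0.0388
time_s: 51.5
tcp_pos: [0.3674, 0.252, 0.2315]
ee_rot: [0.487, 0.873, -0.002, 0.019]
force: [-1.2, -0.3, -1.7]
grip_width: 0.039
tcp [0.3674 0.252  0.2315] phi 31.7 tilt [ 0.031 -0.023] shift cm [0.59 0.98 7.64] n 1.9 roll -0.005 F [-1.2 -0.3 -1.7] w 0.039 t 51.5
```

```bash
python3 -m creep '[3.2,0.2,0.3,0.7,0,3.2,0.2,0.3,0.8,0,3.2,0.1,0.3,0.8,0,3.2,0,0,0.8,0,3.2,0,0,0.8,0,3.2,0,0,0.8,0,3.2,0,0,0.8,0,3.2,0,0,0.7,0,3.2,0,0,0.4,0,3.2,0,0,0.1,0]'
python3 -m creep '[3.2,0,0,0,0,3.2,0,0,0,0]'
python3 -c "
from h import *
go(.375,.2605,.102,32)
S=bot.read_camera('side');T=bot.read_camera('top')
p=bot.sense()['tcp_pos']
print(proj(S,[[.375,.2605,.095],[.375,.2605,p[2]-.0515]]))
a=cv2.resize(S['pixels'][125:205,145:245],None,fx=4,fy=5.5);b=cv2.resize(T['pixels'][230:310,130:230],None,fx=4,fy=5.5)
cv2.imwrite('pics/s13.png',np.hstack([a,b])[...,::-1])"
```

```text
time_s: 52.33
tcp_pos: [0.3748, 0.2556, 0.1559]
ee_rot: [0.49, 0.872, -0.004, 0.019]
force: [-0.1, -0.3, -1.8]
grip_width: 0.0393
time_s: 52.5
tcp_pos: [0.3746, 0.2555, 0.1554]
ee_rot: [0.49, 0.872, -0.004, 0.018]
force: [0.3, -0.2, -1.2]
grip_width: 0.0392
tcp [0.3746 0.2555 0.1554] phi 31.4 tilt [ 0.028 -0.026] shift cm [0.6  0.24 5.33] n 1.3 roll -0.011 F [ 0.3 -0.2 -1.2] w 0.0392 t 52.5
[[179.35312462 174.76183329]
 [179.01574484 171.9602659 ]]
```

View pics/s13.png

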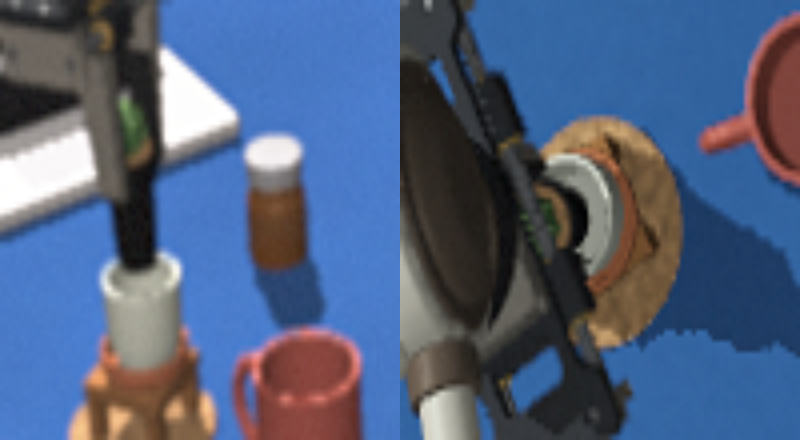

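The pot's foot (crop (137,262)) is just above the planter's mouth (143,273), about 3 mm off and well within the 9 mm clearance. Correcting and lowering.

```bash
q(){ python3 -c "
from h import *
go(.3765,.2595,.1015,32)"; }
python3 -m creep '[3.2,0.1,0.15,0.1,0,3.2,0.05,0.15,0.1,0,3.2,0,0,0.5,0,3.2,0,0,0.6,0,3.2,0,0,0.6,0,3.2,0,0,0.6,0,3.2,0,0,0.6,0,3.2,0,0,0.4,0,3.2,0,0,0.2,0,3.2,0,0,0,0]';q
```

```text
time_s: 53.43
tcp_pos: [0.3784, 0.258, 0.1153]
ee_rot: [0.489, 0.872, -0.004, 0.019]
force: [0.1, 0.1, -1.3]
grip_width: 0.039
tcp [0.3784 0.258  0.1153] phi 31.4 tilt [ 0.03  -0.025] shift cm [ 0.28 -0.1   1.37] n 0.3 roll -0.011 F [ 0.1  0.1 -1.3] w 0.039 t 53.43
```

```bash
q(){ python3 -c "
from h import *
go(.3765,.2595,.1015,32)"; }
python3 -m creep '[3.2,0.1,0,0.3,0,3.2,0.05,0,0.3,0,3.2,0,0,0.3,0,3.2,0,0,0.2,0,3.2,0,0,0.1,0,3.2,0,0,0,0]';q
python3 -c "
from h import *
S=bot.read_camera('side');T=bot.read_camera('top')
a=cv2.resize(S['pixels'][125:205,145:245],None,fx=4,fy=5.5);b=cv2.resize(T['pixels'][230:310,130:230],None,fx=4,fy=5.5)
cv2.imwrite('pics/s14.png',np.hstack([a,b])[...,::-1])"
```

```text
time_s: 53.93
tcp_pos: [0.3783, 0.2593, 0.1024]
ee_rot: [0.489, 0.872, -0.003, 0.019]
force: [0.2, -0.0, -1.4]
grip_width: 0.0391
tcp [0.3783 0.2593 0.1024] phi 31.4 tilt [ 0.03  -0.024] shift cm [ 0.12 -0.14  0.08] n 0.0 roll -0.011 F [ 0.2 -0.  -1.4] w 0.0391 t 53.93
```

The picture limit is reached, so I go on by force and numbers.

```bash
q(){ python3 -c "
from h import *
go(.3765,.2595,.1015,32)"; }
python3 -m creep '[3.2,0,-0.05,0.1,0,3.2,0,-0.05,0.05,0,3.2,0,0,0,0]';q
python3 -m creep '[3.2,0,0,0.1,0,3.2,0,0,0,0]';q
```

```text
time_s: 54.28
tcp_pos: [0.3782, 0.259, 0.1017]
ee_rot: [0.489, 0.872, -0.002, 0.02]
force: [0.2, -0.9, -0.9]
grip_width: 0.0396
tcp [0.3782 0.259  0.1017] phi 31.4 tilt [ 0.032 -0.024] shift cm [ 0.14 -0.12  0.01] n 0.0 roll -0.011 F [ 0.2 -0.9 -0.9] w 0.0396 t 54.28
time_s: 54.45
tcp_pos: [0.3787, 0.259, 0.1017]
ee_rot: [0.489, 0.872, -0.002, 0.02]
force: [0.6, -0.2, -1.6]
grip_width: 0.039
tcp [0.3787 0.259  0.1017] phi 31.4 tilt [ 0.033 -0.024] shift cm [ 0.16 -0.16  0.01] n 0.1 roll -0.01 F [ 0.6 -0.2 -1.6] w 0.039 t 54.45
```

```bash
q(){ python3 -c "
from h import *
go(.3765,.2595,.1015,32)"; }
python3 -m creep '[3.2,0,0,0.15,0,3.2,0,0,0,0]';q
python3 -m creep '[3.2,0,0,0.15,0,3.2,0,0,0,0]';q
```

```text
time_s: 54.62
tcp_pos: [0.3795, 0.2592, 0.1017]
ee_rot: [0.489, 0.872, -0.002, 0.021]
force: [0.6, -0.2, -1.7]
grip_width: 0.0386
tcp [0.3795 0.2592 0.1017] phi 31.4 tilt [ 0.035 -0.024] shift cm [ 0.18 -0.24  0.01] n 0.1 roll -0.01 F [ 0.6 -0.2 -1.7] w 0.0386 t 54.62
time_s: 54.78
tcp_pos: [0.3802, 0.2593, 0.1017]
ee_rot: [0.489, 0.872, -0.002, 0.021]
force: [-1.8, -0.3, -1.5]
grip_width: 0.0392
tcp [0.3802 0.2593 0.1017] phi 31.4 tilt [ 0.036 -0.024] shift cm [ 0.21 -0.31  0.  ] n 0.1 roll -0.01 F [-1.8 -0.3 -1.5] w 0.0392 t 54.78
```

```bash
q(){ python3 -c "
from h import *
go(.3765,.2595,.1015,32)"; }
python3 -m creep '[3.2,0.05,-0.2,0,0,3.2,0,-0.05,0,0,3.2,0,0,0,0]';q
python3 -m creep '[4.5,0,0,0,0,5.2,0,0,0,0,6,0,0,0,0,7,0,0,0,0,8,0,0,0,0,8,0,0,0,0]';q
python3 -c "
from h import *
S=bot.read_camera('side');np.save('a.npy',S['pixels'])
im=S['pixels'].astype(int); m=(im[...,1]>im[...,0]*1.15)&(im[...,1]>im[...,2]*1.15); m[:, :145]=0;m[:, 245:]=0;m[:110]=0;m[210:]=0
v,u=np.nonzero(m);print('green px',len(u),u.mean() if len(u) else 0,v.mean() if len(u) else 0,v.min() if len(u) else 0, proj(S,[[.3755,.2605,.144],[.3755,.2605,.13],[.3755,.2605,.116]]))"
```

```text
time_s: 55.03
tcp_pos: [0.3784, 0.2587, 0.1016]
ee_rot: [0.489, 0.872, -0.001, 0.022]
force: [-0.4, -1.1, 1.7]
grip_width: 0.0395
tcp [0.3784 0.2587 0.1016] phi 31.4 tilt [ 0.038 -0.023] shift cm [ 0.17 -0.12  0.  ] n 0.1 roll -0.01 F [-0.4 -1.1  1.7] w 0.0395 t 55.03
time_s: 55.53
tcp_pos: [0.3778, 0.2584, 0.1006]
ee_rot: [0.489, 0.872, -0.001, 0.022]
force: [-0.0, -0.3, -1.0]
grip_width: 0.0762
tcp [0.3778 0.2584 0.1006] phi 31.4 tilt [ 0.037 -0.023] shift cm [ 0.15 -0.05 -0.1 ] n 0.0 roll -0.01 F [-0.  -0.3 -1. ] w 0.0762 t 55.53
green px 78 178.69230769230768 162.2948717948718 111 [[177.70102377 159.69845681]
 [178.2232519  164.0440221 ]
 [178.74019457 168.34482635]]
```

Contact was felt (+1.7 N), then released. Retreating straight up, then aside for a final check.

```bash
python3 -m creep '[8,0,0,-0.5,0,8,0,0,-1,0,8,0,0,-1,0,8,0,0,-1,0,8,0,0,-1.5,0,8,0,0,-1.5,0,8,0,0,-1.5,0,8,0,0,-1.5,0,8,0,0,-1.5,0,8,0,0,-1.5,0]'
python3 -m creep '[8,-2,-1,-1,0,8,-2,-1,-1,0,8,-2.5,-1,0,0,8,-2.5,-1,0,0,8,-2.5,-1,0,0,8,-2.5,-1,0,0,8,-2.5,-1,0,0,8,-1,-1,0,0,8,0,0,0,0,8,0,0,0,0]'
python3 - <<'E'
from h import *
s=bot.sense();print(s["tcp_pos"],s["time_s"])
for nm,box in(("top",(140,215,230,310)),("side",(140,225,100,215))):
    c=bot.read_camera(nm);im=c["pixels"].astype(int)
    x0,x1,y0,y1=box;r,g,b=np.moveaxis(im[y0:y1,x0:x1],2,0)
    ms=dict(green=(g>r*1.1)&(g>b*1.1)&(g>50),white=(abs(r-b)<30)&(abs(r-g)<25)&(r>130),black=(r+g+b<75),soil=(r>120)&(r>b*1.7))
    for k,m in ms.items():
        n,L,st,ce=cv2.connectedComponentsWithStats(m.astype(np.uint8))
        i=[j for j in np.argsort(-st[1:,4])+1][:2]
        print(nm,k,[(list(st[j]+np.array([x0,y0,0,0,0])),np.round(ce[j]+[x0,y0],1).tolist()) for j in i])
    for z in(.095,.116,.144,.13):print(z,proj(c,[[.3755,.2605,z]]))
T=bot.read_camera("top")
cs=notblue(T,(232,248),20);(x,y),r=cv2.minEnclosingCircle(cs);print("mug",cv2.boundingRect(cs))
print("jar",cv2.boundingRect(notblue(T,(133,197),20)))
E
```

```text
time_s: 56.42
tcp_pos: [0.3719, 0.2613, 0.2373]
ee_rot: [0.489, 0.872, -0.001, 0.022]
force: [0.5, -0.4, 0.2]
grip_width: 0.0797
time_s: 57.25
tcp_pos: [0.3983, 0.0646, 0.2834]
ee_rot: [0.487, 0.873, 0.008, 0.034]
force: [0.9, 0.3, 0.2]
grip_width: 0.0798
[0.39825991 0.06458326 0.28344462] 57.25
top green [([np.int64(161), np.int64(264), np.int64(3), np.int64(7), np.int64(16)], [161.8, 266.8]), ([np.int64(162), np.int64(272), np.int64(1), np.int64(1), np.int64(1)], [162.0, 272.0])]
top white [([np.int64(182), np.int64(238), np.int64(33), np.int64(71), np.int64(1991)], [199.7, 274.5]), ([np.int64(164), np.int64(232), np.int64(25), np.int64(74), np.int64(954)], [174.0, 268.7])]
top black [([np.int64(186), np.int64(309), np.int64(1), np.int64(1), np.int64(1)], [186.0, 309.0])]
top soil [([np.int64(160), np.int64(275), np.int64(3), np.int64(9), np.int64(17)], [161.2, 278.6]), ([np.int64(163), np.int64(259), np.int64(2), np.int64(2), np.int64(3)], [163.7, 259.7])]
0.095 [[171.74664323 269.8873922 ]]
0.116 [[169.49938194 269.97394308]]
0.144 [[166.34366357 270.0948666 ]]
0.13 [[167.9451357
[... 198 characters left out ...]
64(1084)], [168.7, 148.3]), ([np.int64(171), np.int64(172), np.int64(19), np.int64(20), np.int64(213)], [179.6, 182.9])]
side black [([np.int64(140), np.int64(100), np.int64(34), np.int64(35), np.int64(965)], [154.5, 115.4]), ([np.int64(175), np.int64(170), np.int64(11), np.int64(8), np.int64(49)], [180.4, 173.9])]
side soil [([np.int64(204), np.int64(185), np.int64(21), np.int64(30), np.int64(397)], [217.0, 200.4]), ([np.int64(163), np.int64(197), np.int64(35), np.int64(15), np.int64(300)], [179.8, 204.5])]
0.095 [[179.50586907 174.71357886]]
0.116 [[178.74019457 168.34482635]]
0.144 [[177.70102377 159.69845681]]
0.13 [[178.2232519 164.0440221]]
mug (212, 228, 41, 41)
jar (122, 187, 26, 22)
```

```bash
python3 -m creep '[8,-2.5,-1,0,0,8,-2.5,-1,0,0,8,-2.5,-1,0,0,8,-2.5,-1,0,0,8,-2.5,-1,0,0,8,-2.5,-1,0,0,8,-2.5,-1,0,0,8,-2,-1,0,0,8,0,0,0,0,8,0,0,0,0]'
python3 - <<'E'
from h import *
T=bot.read_camera("top");x0,x1,y0,y1=140,215,230,310
r,g,b=np.moveaxis(T["pixels"].astype(int)[y0:y1,x0:x1],2,0)
for k,m in dict(green=(g>r*1.1)&(g>b*1.1),white=(abs(r-b)<40)&(abs(r-g)<25)&(r>140),black=(r+g+b<75)).items():
    n,L,st,ce=cv2.connectedComponentsWithStats(m.astype(np.uint8))
    for j in (np.argsort(-st[1:,4])+1)[:3]: print(k,(st[j]+[x0,y0,0,0,0]).tolist(),np.round(ce[j]+[x0,y0],1))
v,u=np.nonzero((g>r*1.1)&(g>b*1.1)); print("green all",u.mean()+x0,v.mean()+y0, "->",onz(T,[(u.mean()+x0,v.mean()+y0)],.135))
for s,z in(((232,248),.085),((133,197),.07)): print(cv2.boundingRect(notblue(T,s,22)))
print(bot.sense()["tcp_pos"],bot.sense()["qvel"].round(3))
E
```

```text
time_s: 58.23
tcp_pos: [0.438, -0.1391, 0.2881]
ee_rot: [0.476, 0.879, 0.01, 0.031]
force: [0.2, 1.3, 0.4]
grip_width: 0.08
green [161, 262, 12, 13, 112] [166.4 267.9]
green [174, 261, 1, 1, 1] [174. 261.]
green [176, 262, 1, 1, 1] [176. 262.]
white [159, 273, 19, 8, 31] [167.  277.6]
white [166, 258, 15, 6, 22] [174.2 259.5]
white [182, 268, 1, 3, 3] [182. 269.]
black [172, 262, 9, 14, 45] [177.2 268.2]
black [183, 256, 1, 2, 2] [183.  256.5]
black [172, 260, 1, 1, 1] [172. 260.]
green all 166.87179487179486 267.71794871794873 -> [[0.38078753 0.26190843]]
(211, 232, 39, 32)
(122, 187, 26, 22)
[ 0.43798301 -0.13882738  0.28802445] [ 0.019 -0.018  0.012  0.002  0.002  0.   ]
```

```bash
python3 -m creep '[8,0,0,0,0,8,0,0,0,0,8,0,0,0,0]' && python3 -c "
from h import *
print(bot.finish_job())"
```

```text
time_s: 58.53
tcp_pos: [0.4382, -0.1352, 0.2879]
ee_rot: [0.473, 0.88, 0.01, 0.031]
force: [-0.5, 0.3, -0.4]
grip_width: 0.0799
the job is handed in; nothing more can be done
None
```

I stacked stand, saucer, planter and potted cactus on the cork mat in that order, letting go of each before fetching the next. I handed the job in at 58.5 s of the 120 s allowed; no verdict was reported.

**Pieces:** By the last top-camera checks the stand is about 4 mm off the mat centre. The saucer is about 2 mm off the stand, and the planter within about 1 mm of the saucer.

**Cactus:** It is the least certain piece:
- Its green top measures about 5–6 mm off the planter axis against the 10 mm limit, with its top within a pixel of the expected height.
- I set it down by force and position readings (contact at +1.7 N). The picture limit came up then, so I judged its final placing from colour masks alone and did not measure its tilt separately.

**Arm and bystanders:** The arm kept picking up small tilts, up to 0.061 rad while I carried the planter. I worked that down to about 0.026 rad before setting it down. The jar's outline is unchanged. The mug's outline read slightly differently in the last two checks, and I put that down to how the mask was cropped. The arm never came close to either.

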